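# Load the sample-tube dispenser and send the first tube to the balance

### The arm

A 7-joint arm with a two-finger parallel gripper is mounted at the origin on the work surface. World frame = base frame: x ahead of the robot, y to its left, z up, the work surface at z = 0. Lengths are in m, angles in rad, forces in N, time in s.
With the tool pointing down it reaches from about 0.4 to 0.925 m from the base axis. Payload 5.6 kg.
Tool frame: the origin (TCP) lies between the finger pads; the fingertips stand 11 mm ahead of it and the grasp point (between the pads) lies 8 mm behind it (r.finger_overhang is the distance from the TCP to the fingertips, in m); z points along the fingers, y is the line along which they close (so a half turn about z gives the same grasp; the last joint's range is limited). The gripper opens to 85 mm and grips with 20 to 120 N. Pads are 22 mm wide; open, the fingers measure 114 mm over their backs; the gripper's body (76 mm by 85 mm) begins 54 mm behind the grasp point. The pads swing forward as they close: fully open they stand 13 mm farther back than shut.
Start: joints at [1.233, 0.468, -0.012, 1.603, 0.006, 1.071, -0.056], TCP at [0.189, -0.622, 0.216] pointing down, gripper open.
Joint ranges: [-2.53, 2.53], [-0.31, 2.02], [-1.57, 1.55], [0.28, 2.44], [-1.29, 4.43], [0.15, 1.84], [-2.92, 2.92]. Speed limits (rad/s): [2.57, 2.57, 3.14, 3.14, 3.14, 3.14, 3.14].

### API

Orientations are given as a 3x3 rotation matrix whose columns are the frame's x, y, z axes.
In Python, from workcell import readout, capture, get_calibration, finish_job, r gives the robot as it stands. The module is installed in compiled form; this text tells all that it offers.
- The arm moves only by the shell command python3 -m crank 'ROWS' [OPENING]. ROWS is JSON, a list of rows, each a list of 6 numbers: the shift along the tool's x, y, z in m, then the turn, a rotation vector about the tool's x, y, z in degrees. In form: [[tx, ty, tz, wx, wy, wz], ...]. A call has 1 to 5 rows; each row is the pose to reach, as a shift and turn from the pose commanded when the call began, along the tool's axes at that moment; what a row does not reach only later rows make up. A row lasts 1/8 s, in which the tool goes at most 62.5 mm and 10.7 degrees, less where a joint would pass 70% of its speed; a pose out of reach is approached as far as the arm can. A call with a gripper value outside its range is refused whole. OPENING is the finger opening in m, from 0 to 0.0854, set as the call begins (- or left out, the last holds). The fingers move at their own pace and stop on an object; the grip force is fixed at half the most. Time passes only in rows, so rows that repeat a pose let the fingers close. It gives the time, the measured TCP pose, the force, the opening and the grip force at its end, in the units of the state.
- readout.observe(): the state, without advancing time (a new reading comes with each control period).
- capture(name): name is "side" or "top"; returns the picture (400x640x3 uint8, red, green, blue); there is no depth.
- get_calibration(name): a dict with "K" (3x3 intrinsics, pixels), "T" (4x4, takes a point from camera to world coordinates). Camera axes: x right, y down, z forward; pixel columns grow to the right and rows downward; lengths in m; the calibration is good to about 2 mm. A picture is of the moment at which its call begins. get_calibration takes no time and is no camera call.
- finish_job(): hands the job in; it is judged then, once.
The state is a dict: "t": time; "joint_positions": joint angles; "joint_velocities": joint speeds; "joint_torque": joint torques, N m; "tcp_pos": TCP position; "eef_rot": TCP orientation; "ft_force": force on the tool from outside, world axes, zero at the start; "wrist_torque": the same for the moment, N m; "opening": finger opening in m; "grip_force": force on a finger pad.
Only numpy, scipy, OpenCV 4.12 (cv2) and the standard library are available. Lean on these libraries where they do the work, as an engineer would, in place of code of your own. Each camera call takes 0.05 s, during which the arm holds its last target. There are 200 camera calls.

### The job

Get the dispenser ready for the next coffee grinding run: take the empty white-capped tube out of the chute's pick-up end and lay it in the grey returns box, and load every bean-filled tube from the mat into the chute behind the front gate, all lying the same way across it with the orange cap at the orange wall. Once all of them are in, turn the release knob clockwise until it clicks over so that one tube rolls out to the pick-up end, lay that tube in the blue cradle on the balance, and turn the knob back until it clicks home so that the queue moves up. Leave the plates, cups and spoon where they are.

Things in the scene. Friction and masses are not known exactly. Their poses are not given: they have to be found in the camera images.
- lane: sloping aluminium chute of the fixed tube dispenser. Frame: origin on its floor, mid-width, at the front gate; x up the slope along the floor (0.24 rad, rising away from the robot), y across to the ORANGE side wall (the other is white), z square to the floor (floor z = 0). Floor from x = -96 to 229 mm; walls 22 mm high, 134 mm apart inside; rear fence 10 mm high. Tubes roll down it by themselves
- load (a point): middle of the loading place on the chute floor (lane x = 165 mm, axes as lane's): tubes let go here just above the floor, lying along y, roll down and queue with centres at about lane x = 19, 53, 87, 121 mm, 17 mm above the floor
- gates (a point): point on the chute floor midway between the gate blades (lane x = 18 mm). Blades are 3 mm steel, 100 mm wide. Knob at hold: front blade (lane x = 0) stands 12 mm up, back blade (x = 36 mm) is sunk. Knob at release: they change over, so the first tube rolls out and the second waits at x = 54 mm
- pickup (a point): point on the chute floor under the middle of a tube resting at the low pick-up end (lane x = -75 mm, axes as lane's). Two stop tabs 22 mm high stand just downhill, with a 74 mm gap between them for a finger
- knob_grip (a point): release knob of the dispenser: black bar grip 52 mm long, 14 mm wide, 34 mm high, on a grey housing beside the orange wall, with an upright axis. Point: on the axis, 26 mm above the housing's top (98 mm above the table) and half-way up the bar; the bar runs along this point's y axis (white line at +y). A red dot marks hold, a green dot release
- knob (a joint): angle of the release knob in rad, growing clockwise as seen from above: 0 = hold (home click), 1.2 = release (click). A detent hump at 0.6 needs about 0.15 N m; past it the knob snaps to the next click; stops just beyond the clicks
- cradle (a point): centre of the balance's steel pan, on its top face 53 mm above the table (balance 150 x 190 x 44 mm, white, fixed). Two blue cradle rails, 12 mm high, 4 mm thick, 90 mm long and 24 mm apart inside, run along this point's y axis on either side of it; a tube laid in the cradle lies along y with its axis 24 mm above the pan
- returns: open grey returns box, fixed, 140 (x) x 190 (y) x 45 mm, walls and floor 4 mm; origin at the centre of its underside. Tubes lie in it along y
- empty_mid (a point): empty sample tube, pale grey-blue with a white cap: 120 mm long, 34 mm across, round-ended, about 45 g. Point: its centre; x runs along the tube towards the cap. It starts at the pick-up end of the chute
- tube1_mid (a point): full sample tube: dark brown with beans, orange cap: 120 mm long, 34 mm across, round-ended, about 85 g. Point: its centre; x runs along the tube towards the cap. Two to four such tubes are present and start lying on the teal mat (4 mm thick), caps either way. On the level it hardly rolls
- tube1_cap (a point): point on the axis inside the cap of tube1, 45 mm from its centre
- tube2_mid (a point): full sample tube: dark brown with beans, orange cap: 120 mm long, 34 mm across, round-ended, about 85 g. Point: its centre; x runs along the tube towards the cap. Two to four such tubes are present and start lying on the teal mat (4 mm thick), caps either way. On the level it hardly rolls
- tube2_cap (a point): point on the axis inside the cap of tube2, 45 mm from its centre
- tube3_mid (a point): full sample tube: dark brown with beans, orange cap: 120 mm long, 34 mm across, round-ended, about 85 g. Point: its centre; x runs along the tube towards the cap. Two to four such tubes are present and start lying on the teal mat (4 mm thick), caps either way. On the level it hardly rolls
- tube3_cap (a point): point on the axis inside the cap of tube3, 45 mm from its centre
- tube4_mid (a point): full sample tube: dark brown with beans, orange cap: 120 mm long, 34 mm across, round-ended, about 85 g. Point: its centre; x runs along the tube towards the cap. Two to four such tubes are present and start lying on the teal mat (4 mm thick), caps either way. On the level it hardly rolls
- tube4_cap (a point): point on the axis inside the cap of tube4, 45 mm from its centre
- plate1: grey plate of ground coffee, 116 mm across; loose bystander, origin at its underside; leave it alone
- plate2: grey plate of ground coffee, 116 mm across; loose bystander, origin at its underside; leave it alone
- mug: white mug, 96 mm across, 65 mm high; loose bystander, origin at its underside; leave it alone
- beaker: glass beaker, 72 mm across, 105 mm high; loose bystander, origin at its underside; leave it alone
- bowl: steel bowl, 110 mm across, 55 mm high; loose bystander, origin at its underside; leave it alone
- spoon: steel spoon, 160 mm long; loose bystander, origin at its underside; leave it alone
Things that resemble listed ones, but are neither listed nor needed, are in the scene too. Leave any green look-alike of the part that bears tube2_mid alone. Leave any red look-alike of the part that bears empty_mid alone.

How it is judged:
By the outcome, as a careful person would: the job done as asked, in the order asked, and still so for the second after the job is handed in, with the robot touching nothing.
Of tube1, tube2, tube3, tube4 only 2 to 4 are there at a start; the rules pass over those that are not, and their reading is None.
At some moment in a run one of tube1, tube2, tube3, tube4, empty may be knocked a few centimetres aside while the robot is not near it.
Once in a run the grip may slacken for a moment while it holds something.
It also fails if it takes over 210 s, if anything falls off the work surface, if the arm or the gripper's body presses on something with over 40 N, if the wrist force passes 120 N, or if a joint passes its speed limit or range.

## Working session

There is one attempt and no reset: what is moved stays moved. The work goes in short steps, Python scripts to look and compute and a shell command to move; the robot and the scene stay as the last step left them, time stands still between calls to the robot, and variables do not carry over. Pictures are saved under pics/ and viewed, at most 14 in all, crops included, and the job is handed in when it is done.

```bash
mkdir -p pics
python3 - <<'E'
from workcell import readout, capture, get_calibration, r
import cv2
for n in("top","side"):
    cv2.imwrite(f"pics/{n}0.png",cv2.resize(capture(n),(800,500),interpolation=cv2.INTER_CUBIC)[:,:,::-1])
    c=get_calibration(n);print(c["K"].tolist(),c["T"].round(4).tolist())
s=readout.observe();print(s["t"],s["tcp_pos"],s["eef_rot"],s["opening"])
E
```

```text
[[502.5444951387067, 0.0, 314.4802812541312], [0.0, 502.5444951387067, 203.25242971690489], [0.0, 0.0, 1.0]] [[0.0138, -0.996, 0.0886, 0.3744], [-0.9999, -0.0135, 0.0042, -0.0969], [-0.003, -0.0887, -0.9961, 1.4843], [0.0, 0.0, 0.0, 1.0]]
[[411.2143825667768, 0.0, 316.5892842619717], [0.0, 411.2143825667768, 202.7080248498273], [0.0, 0.0, 1.0]] [[-0.7321, -0.5167, 0.4439, -0.1101], [-0.6811, 0.5633, -0.4677, 0.5681], [-0.0083, -0.6448, -0.7643, 1.1327], [0.0, 0.0, 0.0, 1.0]]
0.1 [ 0.18862516 -0.62148672  0.21483658] [[ 9.56876671e-01  2.90493845e-01 -6.01326211e-04]
 [ 2.90494429e-01 -9.56875559e-01  1.46639822e-03]
 [-1.49414698e-04 -1.57784416e-03 -9.99998744e-01]] 0.08551930223276506
```

View pics/top0.png

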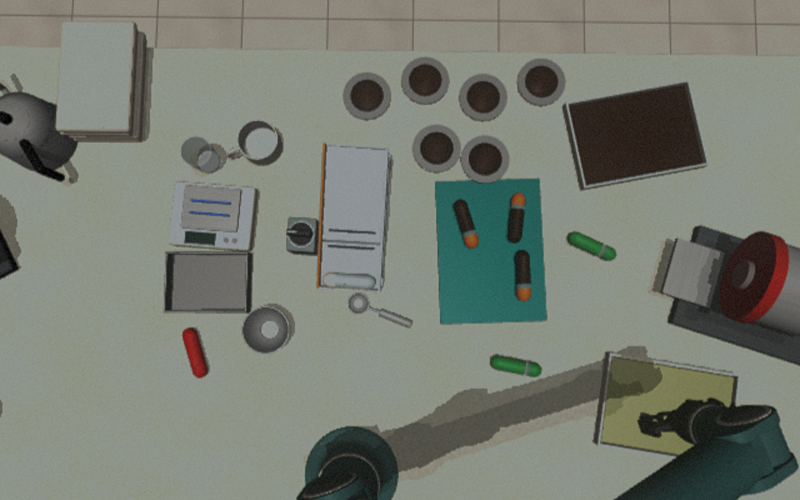

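View pics/side0.png

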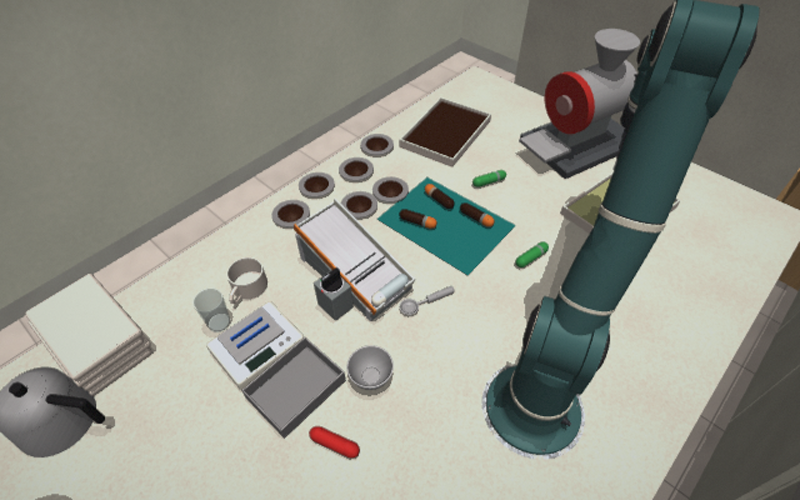

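The top view shows three bean tubes on the mat at about (466,223), (516,217), (523,275) of 800x500. The chute is at (353,217), the knob at (301,235), the empty at (350,281), the balance at (212,213) and the returns box at (208,282). I'll crop in closer.

```bash
cat > h.py <<'E'
import numpy as np, cv2
from workcell import readout, capture, get_calibration, r
def px2w(n,u,v,z):
    c=get_calibration(n);K,T=c["K"],c["T"]
    d=T[:3,:3]@np.linalg.solve(K,[u,v,1]);o=T[:3,3]
    return o+d*(z-o[2])/d[2]
def w2px(n,p):
    c=get_calibration(n);q=np.linalg.inv(c["T"])@np.r_[p,1];q=c["K"]@q[:3];return q[:2]/q[2]
def crop(n,u0,v0,w,h,s,f):
    im=capture(n);cv2.imwrite(f,cv2.resize(im[v0:v0+h,u0:u0+w],None,fx=s,fy=s,interpolation=cv2.INTER_CUBIC)[:,:,::-1])
def rows(p,ax):
    """shift in current tool axes to TCP p with vertical tool and finger-closing line at world yaw ax (rad, mod pi)"""
    s=readout.observe();R=np.array(s["eef_rot"]);d=R.T@(np.array(p)-s["tcp_pos"])
    return d
E
python3 - <<'E'
from h import *
crop("top",125,100,200,150,4,"pics/a.png")
crop("top",340,130,110,135,4,"pics/b.png")
E
```

```text
(no output)
```

View pics/a.png

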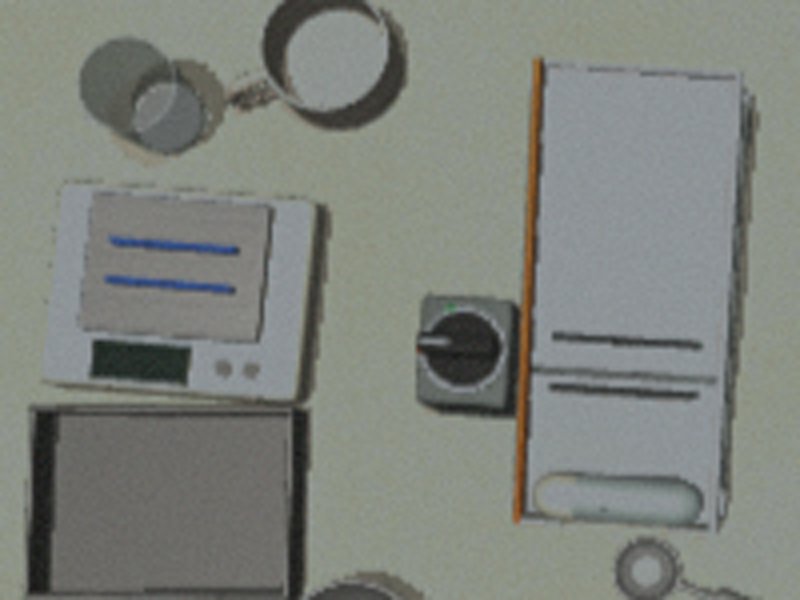

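View pics/b.png

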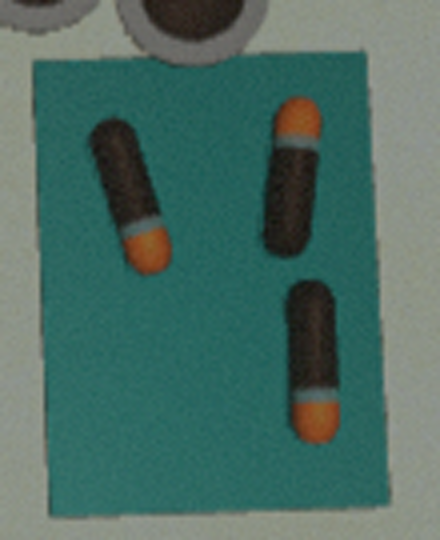

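Crop a (4x, offset 125,100): knob axis is at about (461,347), with its white line on the left (towards +y), red on the left and green at the top. The front blade runs (550,388)-(697,396) and the back blade (552,336)-(700,345). The cradle rails lie around (173,262), the returns box around (170,500), and the empty at (618,499). Crop b (4x, offset 340,130): tubes at cap/tail (150,252)/(112,135), (299,115)/(286,240) and (317,425)/(311,298). I need a side crop to get the chute height.

Run:
```python
from h import *
crop("side",160,155,180,150,4.4,"pics/c.png")
```

```text
(no output)
```

View pics/c.png

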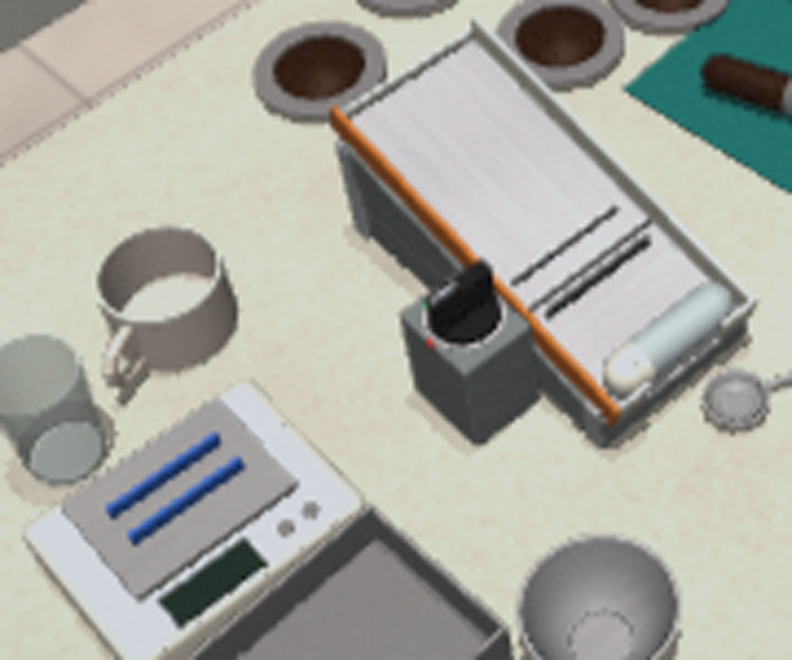

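Side crop c (4.4x, offset 160,155) shows the orange wall running (336,110)-(610,414), the white wall from (478,24) to (750,303), and the back slot from (513,282) to (617,209). The empty's white cap is at the orange end. Next I fit the chute pose and measure the rest.

```bash
cat > meas.py <<'E'
from h import *
from scipy.optimize import least_squares
A=lambda x,y:(125+x/4,100+y/4)
B=lambda x,y:(340+x/4,130+y/4)
C=lambda x,y:(160+x/4.4,155+y/4.4)
def laneT(q):
    c,s=np.cos(q[3]),np.sin(q[3]);a=.24
    R=np.array([[c,-s,0],[s,c,0],[0,0,1]])@np.array([[np.cos(a),0,-np.sin(a)],[0,1,0],[np.sin(a),0,np.cos(a)]])
    return R,np.array(q[:3])
w=.069
obs=[("top",A(538,60),(.229,w,.022)),("top",A(518,520),(-.096,w,.022)),("top",A(743,72),(.229,-w,.022)),("top",A(718,526),(-.096,-w,.022)),
("top",A(552,336),(.036,.05,0)),("top",A(700,345),(.036,-.05,0)),
("side",C(336,110),(.229,w,.022)),("side",C(610,414),(-.096,w,.022)),("side",C(478,24),(.229,-w,.022)),("side",C(750,303),(-.096,-w,.022)),
("side",C(513,282),(.036,.05,0)),("side",C(617,209),(.036,-.05,0))]
def f(q):
    R,o=laneT(q);return np.concatenate([w2px(n,o+R@np.array(l))-u for n,u,l in obs])
if __name__=="__main__":
    s=least_squares(f,[.6,-.15,.05,0],loss="soft_l1");print("lane",s.x.round(4).tolist(),s.fun.reshape(-1,2).round(1).tolist())
    R,o=laneT(s.x)
    for n,l in dict(load=(.165,0,0),loadtube=(.165,0,.017),pickup=(-.075,0,.017),front=(.019,0,.017)).items(): print(n,(o+R@np.array(l)).round(4))
    p=lambda t,u,z:print(t,px2w("top",*u,z).round(4))
    p("knob axis",A(461,347),.09);p("knob line",A(436,341),.115);p("cradleA",A(112,241),.065);p("B",A(237,250),.065);p("C",A(107,280),.065);p("D",A(233,290),.065)
    for x,y in((30,408),(306,408),(303,598)):p("box",A(x,y),.045)
    p("empty L",A(534,494),.05);p("empty R",A(703,503),.05)
    for a,b in(((150,252),(112,135)),((299,115),(286,240)),((317,425),(311,298))):
        c,d=px2w("top",*B(*a),.021),px2w("top",*B(*b),.021);print("tube mid",((c+d)/2).round(4),"len",np.linalg.norm(c-d).round(3),"cap yaw",np.degrees(np.arctan2(*(c-d)[1::-1])).round(1))
    c,d=px2w("side",*C(490,262),.115),px2w("side",*C(430,300),.115);print("side knobbar",c,d)
E
python3 meas.py
```

```text
lane [0.5184, 0.0049, 0.054, -0.0524] [[0.4, -0.9], [0.0, -0.2], [-0.8, -0.7], [-1.7, 1.5], [1.3, -0.7], [-0.7, -0.6], [0.1, -0.2], [2.5, -0.1], [-0.5, -0.7], [1.5, 0.5], [1.2, 0.6], [-0.1, 0.9]]
load [ 0.6784 -0.0035  0.0932]
loadtube [ 0.6744 -0.0033  0.1097]
pickup [0.4416 0.0089 0.0526]
front [0.5328 0.0042 0.075 ]
knob axis [0.5419 0.1172 0.09  ]
knob line [0.5428 0.1306 0.115 ]
cradleA [0.6178 0.3727 0.065 ]
B [0.6125 0.283  0.065 ]
C [0.5896 0.3751 0.065 ]
D [0.5836 0.2848 0.065 ]
box [0.4989 0.4332 0.045 ]
box [0.5016 0.2344 0.045 ]
box [0.3655 0.232  0.045 ]
empty L [0.4417 0.0683 0.05  ]
empty R [ 0.437  -0.0525  0.05  ]
tube mid [ 0.5803 -0.2606  0.021 ] len 0.091 cap yaw -161.9
tube mid [ 0.5937 -0.3791  0.021 ] len 0.093 cap yaw -6.1
tube mid [ 0.4587 -0.3943  0.021 ] len 0.093 cap yaw -177.6
side knobbar [0.55301902 0.07791744 0.115     ] [0.55913978 0.13014144 0.115     ]
```

```bash
cat >> h.py <<'E'
from scipy.spatial.transform import Rotation as Ro
LQ=[.5184,.0049,.054,-.0524]
def lane():
    from meas import laneT; return laneT(LQ)
def down(deg):
    c,s=np.cos(np.radians(deg)),np.sin(np.radians(deg));return np.array([[c,s,0],[s,-c,0],[0,0,-1]])
def tilt():
    R,o=lane();return np.c_[R[:,1],R[:,0],-R[:,2]]
def L(x,y,z):
    R,o=lane();return o+R@np.array([x,y,z])
def plan(wps):
    "print tool-axis shift (m) and turn (deg) from waypoint to waypoint, split to <=50 deg, <=300 mm"
    s=readout.observe();p,R=np.array(s["tcp_pos"]),np.array(s["eef_rot"])
    for q,S in wps:
        rv=Ro.from_matrix(R.T@S).as_rotvec();n=int(max(np.ceil(np.degrees(np.linalg.norm(rv))/50),np.ceil(np.linalg.norm(q-p)/.3),1));dp=(q-p)/n
        for i in range(n):
            d=R.T@dp;print([float(round(v,4)) for v in d]+[float(round(v,1)) for v in np.degrees(rv/n)],"| z",round((p+dp)[2],3))
            p,R=p+dp,R@Ro.from_rotvec(rv/n).as_matrix()
        print("--")
def tubes(z=.021):
    im=cv2.cvtColor(capture("top"),cv2.COLOR_RGB2HSV);H,S,V=cv2.split(im);out=[]
    m=((H>4)&(H<18)&(S>140)&(V>110)).astype(np.uint8)
    n,l,st,ce=cv2.connectedComponentsWithStats(m)
    dk=(V<75).astype(np.uint8)
    for i in range(1,n):
        if st[i,4]<25 or max(st[i,2:4])>25: continue
        c=ce[i];yy,xx=np.nonzero(dk);near=np.hypot(xx-c[0],yy-c[1])<35
        k=(np.hypot(xx-c[0],yy-c[1])<33)
        b=np.array([xx[k].mean(),yy[k].mean()]) if k.sum()>20 else c
        P=px2w("top",*c,z);Q=px2w("top",*b,z);u=(P-Q)/max(np.linalg.norm(P-Q),1e-6)
        out.append((P.round(4),st[i,4],k.sum(),(P-u*.045).round(4),np.degrees(np.arctan2(u[1],u[0])).round(1)))
    return out
E
python3 - <<'E'
from h import *
for t in tubes(): print(*t)
print(r.finger_overhang)
for p in((.542,.117,.115),(.542,.143,.115),(.542,.091,.115)): print((w2px("side",p)-[160,155])*4.4)
T=tilt();plan([((.44,0.01,.25),down(87)),(L(-.075,0,.08),T),(L(-.075,0,.017),T)])
E
```

```text
[ 0.6391 -0.3845  0.021 ] 68 384 [ 0.5971 -0.3685  0.021 ] -20.8
[ 0.5394 -0.2733  0.021 ] 74 386 [ 0.5843 -0.2709  0.021 ] -177.0
[ 0.417  -0.3957  0.021 ] 74 339 [ 0.4618 -0.3915  0.021 ] -174.6
0.011
[460.13339566 302.16077818]
[432.62918791 323.97411668]
[487.11922957 280.75855729]
[0.1413, -0.1772, -0.0115, -0.0, -0.0, -23.4] | z 0.227
[0.2, -0.1066, -0.0115, -0.0, -0.0, -23.4] | z 0.238
[0.2259, -0.0185, -0.0115, -0.0, -0.0, -23.4] | z 0.25
--
[-0.001, -0.0133, 0.1361, -13.8, -0.0, 0.0] | z 0.114
--
[-0.0, 0.0, 0.063, 0.0, -0.0, 0.0] | z 0.053
--
```

Run:
```python
from h import *
T=tilt();plan([((.5,-.3,.25),down(50)),((.46,0.01,.2),down(87)),(L(-.075,0,.08),T),(L(-.075,0,.017),T)])
```

```text
[0.1956, -0.1088, -0.0173, -0.0, -0.0, -16.6] | z 0.233
[0.2185, -0.0485, -0.0173, -0.0, -0.0, -16.6] | z 0.25
--
[0.1059, -0.115, 0.025, -0.0, 0.0, -18.5] | z 0.225
[0.1369, -0.0754, 0.025, -0.0, 0.0, -18.5] | z 0.2
--
[-0.002, -0.0333, 0.0861, -13.8, -0.0, 0.0] | z 0.114
--
[-0.0, 0.0, 0.063, 0.0, -0.0, 0.0] | z 0.053
--
```

```bash
m="python3 -m crank"
$m '[[0.1956,-0.1088,-0.0173,0,0,-16.6],[0.1956,-0.1088,-0.0173,0,0,-16.6],[0.1956,-0.1088,-0.0173,0,0,-16.6],[0.1956,-0.1088,-0.0173,0,0,-16.6]]' 0.06 >/dev/null
$m '[[0.2185,-0.0485,-0.0173,0,0,-16.6],[0.2185,-0.0485,-0.0173,0,0,-16.6],[0.2185,-0.0485,-0.0173,0,0,-16.6],[0.2185,-0.0485,-0.0173,0,0,-16.6]]' >/dev/null
$m '[[0.1059,-0.115,0.025,0,0,-18.5],[0.1059,-0.115,0.025,0,0,-18.5],[0.1059,-0.115,0.025,0,0,-18.5]]' >/dev/null
$m '[[0.1369,-0.0754,0.025,0,0,-18.5],[0.1369,-0.0754,0.025,0,0,-18.5],[0.1369,-0.0754,0.025,0,0,-18.5]]' >/dev/null
$m '[[-0.002,-0.0333,0.0861,-13.8,0,0],[-0.002,-0.0333,0.0861,-13.8,0,0],[-0.002,-0.0333,0.0861,-13.8,0,0],[-0.002,-0.0333,0.0861,-13.8,0,0]]'
python3 - <<'E'
from h import *
T=tilt();plan([(L(-.075,0,.017),T)])
a=cv2.resize(capture("top")[150:250,210:330],None,fx=4,fy=4,interpolation=cv2.INTER_CUBIC)
b=cv2.resize(capture("side")[190:290,220:340],None,fx=4,fy=4,interpolation=cv2.INTER_CUBIC)
cv2.imwrite("pics/d.png",np.vstack([a[:,:],])[:,:,::-1]);cv2.imwrite("pics/e.png",b[:,:,::-1])
cv2.imwrite("pics/de.png",cv2.resize(np.hstack([a,b]),(800,333))[:,:,::-1])
E
```

```text
t: 2.55
tcp_pos: [0.4274, 0.0098, 0.115]
eef_rot: [[0.051, 0.97, 0.24], [0.999, -0.049, -0.012], [0.0, 0.24, -0.971]]
ft_force: [1.1, -1.3, 0.9]
opening: 0.0602
grip_force: 0.0
[-0.0002, -0.0011, 0.0639, 0.1, -0.0, 0.1] | z 0.053
--
```

View pics/de.png

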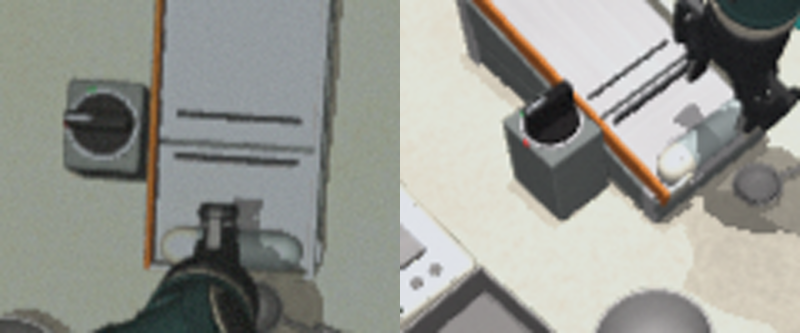

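The gripper straddles the empty, which is still at the pick-up end (left panel, (230,248)). Now I go down, close and lift.

```bash
m="python3 -m crank"
$m '[[0,-0.001,0.05,0,0,0],[0,-0.001,0.064,0,0,0],[0,-0.001,0.064,0,0,0]]'
$m '[[0,0,0,0,0,0],[0,0,0,0,0,0],[0,0,0,0,0,0],[0,0,0,0,0,0]]' 0.02
python3 - <<'E'
from h import *
T=tilt();print("knob side",px2w("side",264.7,226,.08))
up=np.array(readout.observe()["tcp_pos"])+[0,0,.12]
plan([(up,T),((.45,.17,.22),down(90)),((.432,.333,.18),down(91)),((.432,.333,.023),down(91))])
E
```

```text
t: 3.02
tcp_pos: [0.4415, 0.0091, 0.0515]
eef_rot: [[0.051, 0.97, 0.238], [0.999, -0.049, -0.012], [-0.0, 0.238, -0.971]]
ft_force: [0.5, 0.0, 0.4]
opening: 0.0602
grip_force: 0.0
t: 3.52
tcp_pos: [0.4426, 0.009, 0.0536]
eef_rot: [[0.051, 0.969, 0.243], [0.999, -0.05, -0.012], [0.001, 0.243, -0.97]]
ft_force: [2.0, 0.0, 5.1]
opening: 0.0247
grip_force: 50.8
knob side [0.55720722 0.10754238 0.08      ]
[0.0001, 0.0292, -0.1164, 0.3, -0.1, 0.0] | z 0.174
--
[0.1612, 0.01, -0.0453, 13.7, 0.4, -3.0] | z 0.22
--
[0.163, -0.018, 0.04, -0.0, 0.0, -1.0] | z 0.18
--
[-0.0, -0.0, 0.157, 0.0, 0.0, -0.0] | z 0.023
--
```

The opening reads 0.0247 instead of 0.034, with upward force, so the pads seem to be squeezing above the tube's middle. I'll reopen and feel for the floor lower down.

```bash
m="python3 -m crank"
$m '[[0,0,0,0,0,0],[0,0,0,0,0,0],[0,0,0,0,0,0]]' 0.06 | sed -n '2p;4p;5p'
$m '[[0,0,0.003,0,0,0],[0,0,0.003,0,0,0]]' | sed -n '2p;4p;5p'
$m '[[0,0,0.003,0,0,0],[0,0,0.003,0,0,0]]' | sed -n '2p;4p;5p'
$m '[[0,0,0.003,0,0,0],[0,0,0.003,0,0,0]]' | sed -n '2p;4p;5p'
$m '[[0,0,0,0,0,0],[0,0,0,0,0,0],[0,0,0,0,0,0],[0,0,0,0,0,0]]' 0.02
```

```text
tcp_pos: [0.44, 0.0088, 0.0518]
ft_force: [-0.3, -0.4, 0.6]
opening: 0.0599
tcp_pos: [0.4408, 0.0089, 0.0485]
ft_force: [0.2, -0.2, 0.8]
opening: 0.0596
tcp_pos: [0.4416, 0.0089, 0.0457]
ft_force: [-1.2, -1.0, -0.2]
opening: 0.06
tcp_pos: [0.4424, 0.0088, 0.0428]
ft_force: [-0.8, 0.7, -0.7]
opening: 0.06
t: 5.15
tcp_pos: [0.4449, 0.0088, 0.0445]
eef_rot: [[0.051, 0.969, 0.243], [0.999, -0.05, -0.012], [0.001, 0.243, -0.97]]
ft_force: [0.8, -2.2, 8.3]
opening: 0.0312
grip_force: 58.7
```

```bash
m="python3 -m crank"
$m '[[0,0,0,0,0,0],[0,0,0,0,0,0]]' 0.055 | sed -n '2p;4p;5p'
$m '[[0,0,0.004,0,0,0],[0,0,0.004,0,0,0]]' | sed -n '2p;4p;5p'
$m '[[0,0,0.007,0,0,0],[0,0,0.007,0,0,0]]' | sed -n '2p;4p;5p'
$m '[[0,0,0,0,0,0],[0,0,0,0,0,0],[0,0,0,0,0,0],[0,0,0,0,0,0]]' 0.02
```

```text
tcp_pos: [0.442, 0.0087, 0.0428]
ft_force: [-0.2, 0.4, -0.5]
opening: 0.0551
tcp_pos: [0.443, 0.0088, 0.0386]
ft_force: [-0.1, -0.4, -1.0]
opening: 0.0551
tcp_pos: [0.4447, 0.0087, 0.0317]
ft_force: [-0.4, -1.2, -0.8]
opening: 0.055
t: 6.4
tcp_pos: [0.4476, 0.0088, 0.0336]
eef_rot: [[0.051, 0.969, 0.243], [0.999, -0.05, -0.011], [0.001, 0.243, -0.97]]
ft_force: [3.8, -2.6, 6.4]
opening: 0.0323
grip_force: 59.2
```

Run:
```python
from h import *
b=cv2.resize(capture("side")[200:280,255:355],None,fx=6,fy=6,interpolation=cv2.INTER_CUBIC)
cv2.imwrite("pics/f.png",b[:,:,::-1])
```

```text
(no output)
```

View pics/f.png

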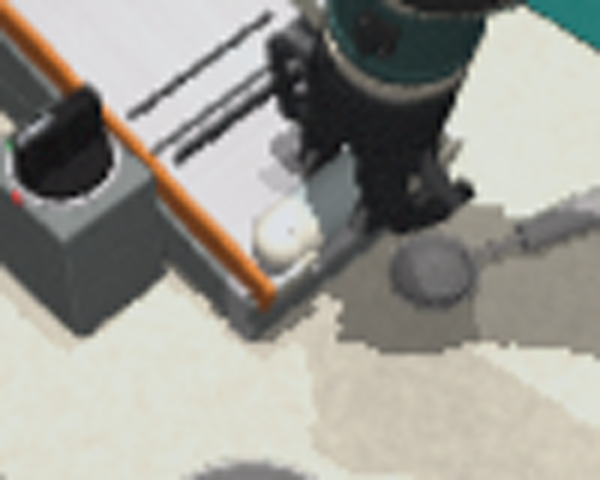

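Run:
```python
from h import *
from meas import A,C,obs,laneT
for u in((108,511),(218,438),(132,538),(242,464)): print("cradle side",px2w("side",*C(*u),.065).round(4))
R,o=laneT(LQ)
def tri(a,b):
    M=[];v=[]
    for n,u in(("top",a),("side",b)):
        c=get_calibration(n);T=c["T"];d=T[:3,:3]@np.linalg.solve(c["K"],[*u,1]);d/=np.linalg.norm(d);P=np.eye(3)-np.outer(d,d);M.append(P);v.append(P@T[:3,3])
    x=np.linalg.lstsq(np.vstack(M),np.concatenate(v),rcond=None)[0];return x.round(4)
for i in range(6):
    print("pt",obs[i][2],tri(obs[i][1],obs[i+6][1]),(o+R@np.array(obs[i][2])).round(4))
print("spoon bowl",tri((210+0,0),(0,0)) if 0 else tri((358/1.25,303/1.25),(410/1.25,307/1.25)))
print("bowl",tri((269/1.25,329/1.25),(370/1.25,372/1.25)),"kn",tri(A(461,347),C(463,318)))
s=readout.observe();p=np.array(s["tcp_pos"]);print(p,(w2px("side",p)-[255,200])*6)
```

```text
cradle side [0.6185 0.3773 0.065 ]
cradle side [0.6106 0.2903 0.065 ]
cradle side [0.5893 0.3786 0.065 ]
cradle side [0.5812 0.2922 0.065 ]
pt (0.229, 0.069, 0.022) [0.7365 0.0637 0.1314] [0.7389 0.0624 0.1298]
pt (-0.096, 0.069, 0.022) [0.4261 0.0817 0.0514] [0.4237 0.079  0.0525]
pt (0.229, -0.069, 0.022) [ 0.7315 -0.0772  0.1249] [ 0.7317 -0.0754  0.1298]
pt (-0.096, -0.069, 0.022) [ 0.4226 -0.062   0.0464] [ 0.4164 -0.0588  0.0525]
pt (0.036, 0.05, 0) [0.5542 0.0569 0.0703] [0.5559 0.053  0.0626]
pt (0.036, -0.05, 0) [ 0.5494 -0.0482  0.0667] [ 0.5507 -0.0469  0.0626]
spoon bowl [ 0.3894 -0.01    0.0089]
bowl [0.3284 0.1962 0.0196] kn [0.5415 0.1166 0.0962]
[0.44761091 0.0087755  0.03362547] [336.25829395 209.08088577]
```

The tube is gripped near mid-length. TCP sits about 12 mm below its axis, which fits pads that swing back when part-open and a floor some 5 mm lower than fitted. Now I lift and carry it to the returns box.

```bash
sed -i 's/^LQ=.*/LQ=[.5184,.0049,.048,-.0524]/' h.py; m="python3 -m crank"
$m '[[0,0.029,-0.1164,0.3,0,0],[0,0.029,-0.1164,0.3,0,0],[0,0.029,-0.1164,0.3,0,0]]'
python3 - <<'E'
from h import *
plan([((.45,.17,.2),down(90)),((.432,.333,.15),down(91)),((.432,.333,.014),down(91))])
E
```

```text
t: 6.82
tcp_pos: [0.4468, 0.0081, 0.1554]
eef_rot: [[0.053, 0.97, 0.238], [0.999, -0.051, -0.013], [-0.001, 0.238, -0.971]]
ft_force: [-0.1, -0.9, -1.2]
opening: 0.0318
grip_force: 63.6
[0.1618, 0.0054, -0.0446, 13.8, 0.4, -3.0] | z 0.2
--
[0.163, -0.018, 0.05, -0.0, 0.0, -1.0] | z 0.15
--
[-0.0, -0.0, 0.136, 0.0, 0.0, -0.0] | z 0.014
--
```

```bash
m="python3 -m crank"
$m '[[0.1618,0.0054,-0.0446,13.8,0.4,-3],[0.1618,0.0054,-0.0446,13.8,0.4,-3],[0.1618,0.0054,-0.0446,13.8,0.4,-3],[0.1618,0.0054,-0.0446,13.8,0.4,-3]]' >/dev/null
$m '[[0.163,-0.018,0.05,0,0,-1],[0.163,-0.018,0.05,0,0,-1],[0.163,-0.018,0.05,0,0,-1],[0.163,-0.018,0.05,0,0,-1]]' | sed -n '2p;4,5p'
$m '[[0,0,0.06,0,0,0],[0,0,0.12,0,0,0],[0,0,0.128,0,0,0],[0,0,0.128,0,0,0]]' | sed -n '2p;4,5p'
$m '[[0,0,0.003,0,0,0],[0,0,0.003,0,0,0]]' | sed -n '2p;4,5p'
$m '[[0,0,0.003,0,0,0],[0,0,0.003,0,0,0]]' | sed -n '2p;4,5p'
$m '[[0,0,0.003,0,0,0],[0,0,0.003,0,0,0]]' | sed -n '2p;4,5p'
```

```text
tcp_pos: [0.4272, 0.3354, 0.1454]
ft_force: [-0.4, -0.2, -1.2]
opening: 0.0317
tcp_pos: [0.4299, 0.3331, 0.02]
ft_force: [-0.2, 0.3, -0.9]
opening: 0.0319
tcp_pos: [0.4304, 0.334, 0.0178]
ft_force: [0.3, -0.4, -0.8]
opening: 0.0319
tcp_pos: [0.4293, 0.3336, 0.0133]
ft_force: [0.6, 0.2, -0.3]
opening: 0.032
tcp_pos: [0.429, 0.3335, 0.0099]
ft_force: [0.6, 0.6, -0.3]
opening: 0.0322
```

```bash
m="python3 -m crank"
$m '[[0,0,0.002,0,0,0],[0,0,0.002,0,0,0]]' | sed -n '2p;4,5p'
$m '[[0,0,0.002,0,0,0],[0,0,0.002,0,0,0]]' | sed -n '2p;4,5p'
```

```text
tcp_pos: [0.4291, 0.3336, 0.0079]
ft_force: [0.3, 0.1, 1.0]
opening: 0.0321
tcp_pos: [0.4292, 0.3336, 0.006]
ft_force: [1.1, -0.0, -0.1]
opening: 0.0322
```

```bash
m="python3 -m crank"
$m '[[0,0,0,0,0,0],[0,0,0,0,0,0],[0,0,0,0,0,0]]' 0.06| sed -n '2p;4,5p'
$m '[[0,0,-0.06,0,0,0],[0,0,-0.12,0,0,0],[0,0,-0.18,0,0,0],[0,0,-0.18,0,0,0]]' >/dev/null
python3 - <<'E'
from h import *
T=tilt()
for t in tubes(): print(*t)
a=cv2.resize(capture("top")[90:260,120:330],None,fx=3,fy=3,interpolation=cv2.INTER_CUBIC)
cv2.imwrite("pics/g.png",a[:,:,::-1])
E
```

```text
tcp_pos: [0.4293, 0.3337, 0.0062]
ft_force: [0.2, 0.5, -0.5]
opening: 0.06
[ 0.6391 -0.3842  0.021 ] 72 370 [ 0.5967 -0.3691  0.021 ] -19.5
[ 0.5395 -0.2735  0.021 ] 80 374 [ 0.5845 -0.2717  0.021 ] -177.8
[ 0.4171 -0.3963  0.021 ] 81 329 [ 0.4619 -0.3918  0.021 ] -174.3
```

View pics/g.png

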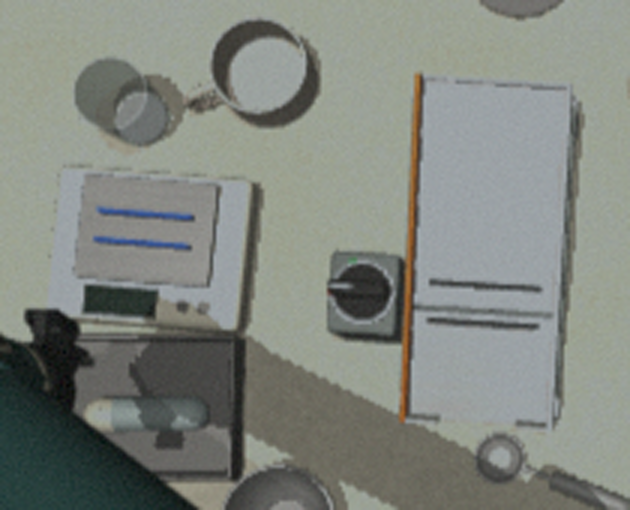

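The empty lies along y in the returns box (145,413), and the chute's pick-up end is clear. Next is tube1.

Run:
```python
from h import *
T=tilt()
plan([((.56,.05,.24),down(150)),((.580,-.2605,.12),down(198)),((.580,-.2605,.008),down(198))])
```

```text
[-0.1427, 0.062, -0.0271, -0.1, -0.1, -29.5] | z 0.213
[-0.1548, -0.0161, -0.0269, -0.1, -0.1, -29.5] | z 0.24
--
[-0.0863, -0.1295, 0.06, -0.0, 0.0, -24.0] | z 0.18
[-0.0262, -0.1534, 0.06, -0.0, 0.0, -24.0] | z 0.12
--
[0.0, 0.0, 0.112, -0.0, 0.0, -0.0] | z 0.008
--
```

```bash
m="python3 -m crank"
$m '[[-0.1427,0.062,-0.0271,0,0,-29.5],[-0.1427,0.062,-0.0271,0,0,-29.5],[-0.1427,0.062,-0.0271,0,0,-29.5],[-0.1427,0.062,-0.0271,0,0,-29.5]]' >/dev/null
$m '[[-0.1548,-0.0161,-0.0269,0,0,-29.5],[-0.1548,-0.0161,-0.0269,0,0,-29.5],[-0.1548,-0.0161,-0.0269,0,0,-29.5],[-0.1548,-0.0161,-0.0269,0,0,-29.5]]' >/dev/null
$m '[[-0.0863,-0.1295,0.06,0,0,-24],[-0.0863,-0.1295,0.06,0,0,-24],[-0.0863,-0.1295,0.06,0,0,-24],[-0.0863,-0.1295,0.06,0,0,-24]]' >/dev/null
$m '[[-0.0262,-0.1534,0.06,0,0,-24],[-0.0262,-0.1534,0.06,0,0,-24],[-0.0262,-0.1534,0.06,0,0,-24],[-0.0262,-0.1534,0.06,0,0,-24]]' |sed -n 1,3p
python3 - <<'E'
from h import *
for t in tubes(): print(*t)
plan([((.580,-.2605,.008),down(198))])
a=cv2.resize(capture("top")[120:270,330:450],None,fx=4,fy=4,interpolation=cv2.INTER_CUBIC)
cv2.imwrite("pics/i.png",a[:,:,::-1])
E
```

```text
t: 12.55
tcp_pos: [0.5793, -0.2606, 0.1165]
eef_rot: [[-0.952, -0.307, -0.008], [-0.307, 0.952, 0.003], [0.007, 0.005, -1.0]]
[0.0003, -0.0031, 0.1098, 0.3, -0.3, 0.1] | z 0.008
--
```

View pics/i.png

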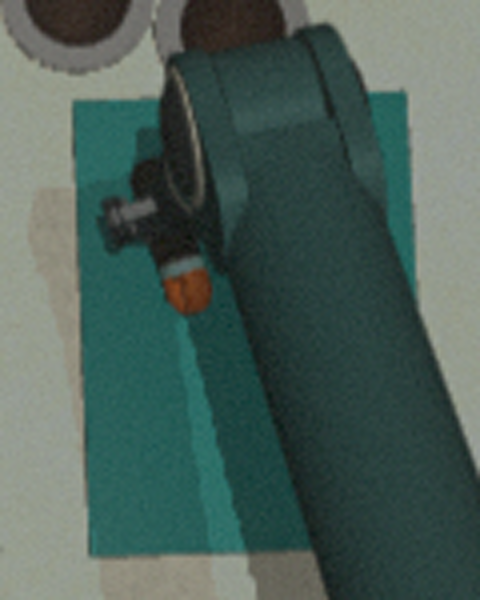

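The cap is at (188,290), same as before, so the tube has not moved. Go down, grip and lift.

```bash
m="python3 -m crank"
$m '[[0.0003,-0.001,0.06,0,0,0],[0.0003,-0.002,0.108,0,0,0],[0.0003,-0.002,0.108,0,0,0],[0.0003,-0.002,0.108,0,0,0]]'|sed -n '2p;4,5p'
$m '[[0,0,0,0,0,0],[0,0,0,0,0,0],[0,0,0,0,0,0],[0,0,0,0,0,0]]' 0.02|sed -n '2p;4,6p'
$m '[[0,0,-0.06,0,0,0],[0,0,-0.12,0,0,0],[0,0,-0.18,0,0,0],[0,0,-0.21,0,0,0],[0,0,-0.21,0,0,0]]' |sed -n '2p;4,6p'
python3 - <<'E'
from h import *
T=tilt();plan([((.6,-.12,.25),down(140)),(L(.165,0,.07),T),(L(.165,0,.012),T)])
E
```

```text
tcp_pos: [0.5819, -0.2598, 0.0134]
ft_force: [0.9, -0.5, -0.5]
opening: 0.0602
tcp_pos: [0.5808, -0.2595, 0.0143]
ft_force: [-5.0, 4.5, 13.5]
opening: 0.0236
grip_force: 51.9
tcp_pos: [0.5824, -0.2621, 0.2246]
ft_force: [-0.5, 0.3, -0.4]
opening: 0.0235
grip_force: 48.0
[-0.0304, 0.0648, -0.0128, -0.1, 0.0, 29.0] | z 0.237
[0.0049, 0.0714, -0.0128, -0.1, 0.0, 29.0] | z 0.25
--
[0.014, 0.0648, 0.0474, -6.4, -3.2, 26.4] | z 0.203
[0.0428, 0.0459, 0.0521, -6.4, -3.2, 26.4] | z 0.155
--
[0.0, -0.0, 0.058, 0.0, -0.0, -0.0] | z 0.099
--
```

Run:
```python
from h import *
p=np.array(readout.observe()["tcp_pos"]);out=[]
for n in("top","side"):
    u=w2px(n,p);print(n,u);x,y=int(u[0])-40,int(u[1])-40
    out.append(cv2.resize(capture(n)[y:y+80,x:x+80],(400,400),interpolation=cv2.INTER_CUBIC))
cv2.imwrite("pics/j.png",np.hstack(out)[:,:,::-1])
```

```text
top [382.38237243 166.40714149]
side [336.12614398 131.72567236]
```

View pics/j.png

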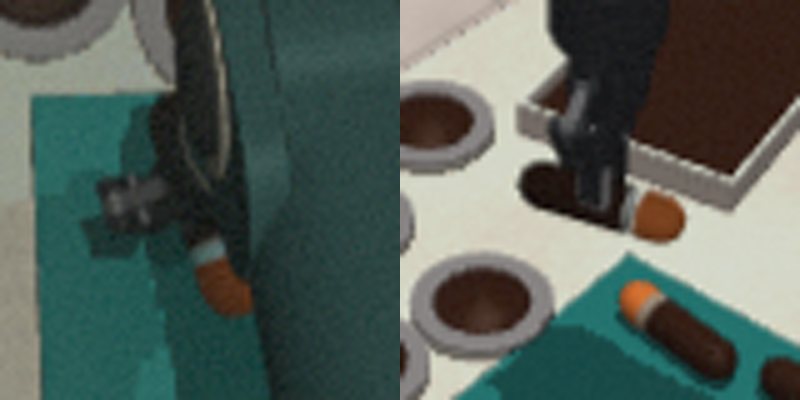

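Run:
```python
from h import *
s=readout.observe();p=np.array(s["tcp_pos"]);R=s["eef_rot"]
for h in(-.01,0,.01):
  for n in("top","side"):
    u0=w2px(n,p);o=np.array([int(u0[0])-40,int(u0[1])-40])
    for k in(-.05,0,.05): print(h,n,k,((w2px(n,p+k*R[:,0]+[0,0,h])-o)*5).round())
```

```text
-0.01 top -0.05 [168. 113.]
-0.01 top 0 [199. 205.]
-0.01 top 0.05 [229. 298.]
-0.01 side -0.05 [135. 196.]
-0.01 side 0 [202. 216.]
-0.01 side 0.05 [271. 236.]
0 top -0.05 [171. 110.]
0 top 0 [201. 202.]
0 top 0.05 [232. 295.]
0 side -0.05 [135. 185.]
0 side 0 [203. 204.]
0 side 0.05 [272. 224.]
0.01 top -0.05 [173. 106.]
0.01 top 0 [204. 199.]
0.01 top 0.05 [235. 293.]
0.01 side -0.05 [136. 174.]
0.01 side 0 [203. 193.]
0.01 side 0.05 [272. 213.]
```

The tube is held level and centred, with its axis within a few mm of TCP height. On to the chute.

```bash
m="python3 -m crank"
$m '[[-0.0304,0.0648,-0.0128,0,0,29],[-0.0304,0.0648,-0.0128,0,0,29],[-0.0304,0.0648,-0.0128,0,0,29]]' >/dev/null
$m '[[0.0049,0.0714,-0.0128,0,0,29],[0.0049,0.0714,-0.0128,0,0,29],[0.0049,0.0714,-0.0128,0,0,29]]' >/dev/null
$m '[[0.014,0.0648,0.0474,-6.4,-3.2,26.4],[0.014,0.0648,0.0474,-6.4,-3.2,26.4],[0.014,0.0648,0.0474,-6.4,-3.2,26.4]]' >/dev/null
$m '[[0.0428,0.0459,0.0521,-6.4,-3.2,26.4],[0.0428,0.0459,0.0521,-6.4,-3.2,26.4],[0.0428,0.0459,0.0521,-6.4,-3.2,26.4],[0.0428,0.0459,0.0521,-6.4,-3.2,26.4]]'
python3 - <<'E'
from h import *
T=tilt();plan([(L(.165,0,.03),T)])
E
```

```text
t: 16.0
tcp_pos: [0.6581, -0.0019, 0.1496]
eef_rot: [[0.049, 0.972, 0.23], [0.999, -0.047, -0.012], [-0.001, 0.23, -0.973]]
ft_force: [0.3, -0.8, -0.4]
opening: 0.0234
grip_force: 48.2
[-0.0005, 0.0052, 0.0354, -0.5, -0.0, 0.2] | z 0.116
--
```

```bash
m="python3 -m crank"
$m '[[0,0.005,0.0354,0,0,0],[0,0.005,0.0354,0,0,0],[0,0.005,0.0354,0,0,0]]'|sed -n '2p;4p'
for i in 1; do :; done
$m '[[0,0,0.005,0,0,0],[0,0,0.005,0,0,0]]' |sed -n '2p;4p'
$m '[[0,0,0.004,0,0,0],[0,0,0.004,0,0,0]]' |sed -n '2p;4p'
$m '[[0,0,0.003,0,0,0],[0,0,0.003,0,0,0]]' |sed -n '2p;4p'
```

```text
tcp_pos: [0.6728, -0.0033, 0.1183]
ft_force: [0.3, 0.2, -1.1]
tcp_pos: [0.674, -0.0034, 0.1136]
ft_force: [0.3, 0.2, -0.1]
tcp_pos: [0.6754, -0.0033, 0.1113]
ft_force: [-4.6, -0.3, 10.7]
tcp_pos: [0.6757, -0.0033, 0.111]
ft_force: [-17.2, -2.7, 29.1]
```

Contact at TCP z≈0.111 fits the original floor height (gate z 0.054). I back off 2 mm and release.

```bash
sed -i 's/^LQ=.*/LQ=[.5184,.0049,.054,-.0524]/' h.py; m="python3 -m crank"
$m '[[0,0,-0.005,0,0,0],[0,0,-0.005,0,0,0]]' |sed -n '2p;4p'
$m '[[0,0,0,0,0,0],[0,0,0,0,0,0],[0,0,0,0,0,0]]' 0.048 |sed -n '2p;4,5p'
$m '[[0,0,-0.02,0,0,0],[0,0,-0.05,0,0,0],[0,0,-0.1,0,0,0],[0,0,-0.1,0,0,0]]' |sed -n '2p;4,5p'
python3 - <<'E'
from h import *
out=[cv2.resize(capture("top")[110:250,220:420],(400,280),interpolation=cv2.INTER_CUBIC),cv2.resize(capture("side")[150:290,200:400],(400,280),interpolation=cv2.INTER_CUBIC)]
cv2.imwrite("pics/k.png",np.hstack(out)[:,:,::-1])
for t in tubes(): print(*t)
E
```

```text
tcp_pos: [0.6748, -0.0032, 0.1119]
ft_force: [-1.3, 0.4, -0.8]
tcp_pos: [0.6745, -0.0031, 0.111]
ft_force: [-0.1, 0.1, -0.2]
opening: 0.0482
tcp_pos: [0.6533, -0.001, 0.2147]
ft_force: [1.2, 0.6, -0.4]
opening: 0.048
[ 0.6389 -0.3842  0.021 ] 73 371 [ 0.5965 -0.3692  0.021 ] -19.4
[ 0.4169 -0.3958  0.021 ] 78 330 [ 0.4617 -0.3917  0.021 ] -174.8
```

View pics/k.png

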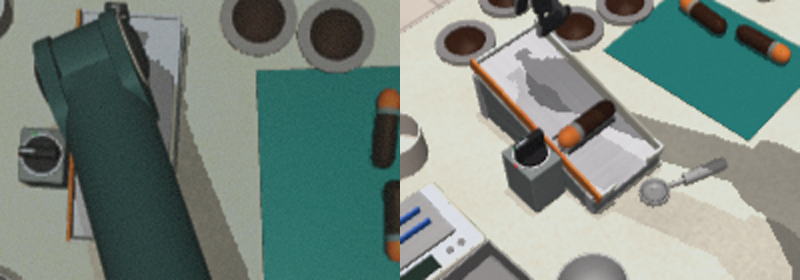

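Tube1 lies against the front gate with its cap at the orange wall (right panel (572,137)). Tube2 next.

Run:
```python
from h import *
plan([((.62,-.15,.25),down(50)),((.5937,-.3791,.12),down(-6)),((.5937,-.3791,.006),down(-6))])
```

```text
[-0.149, -0.013, -0.0454, 13.0, -4.4, 36.8] | z 0.25
--
[-0.0962, 0.0636, 0.065, -0.0, -0.0, 28.0] | z 0.185
[-0.0551, 0.1013, 0.065, -0.0, -0.0, 28.0] | z 0.12
--
[0.0, 0.0, 0.114, -0.0, 0.0, 0.0] | z 0.006
--
```

```bash
m="python3 -m crank"
$m '[[-0.149,-0.013,-0.0454,13,-4.4,36.8],[-0.149,-0.013,-0.0454,13,-4.4,36.8],[-0.149,-0.013,-0.0454,13,-4.4,36.8],[-0.149,-0.013,-0.0454,13,-4.4,36.8],[-0.149,-0.013,-0.0454,13,-4.4,36.8]]' 0.06 >/dev/null
$m '[[-0.0962,0.0636,0.065,0,0,28],[-0.0962,0.0636,0.065,0,0,28],[-0.0962,0.0636,0.065,0,0,28],[-0.0962,0.0636,0.065,0,0,28]]' >/dev/null
$m '[[-0.0551,0.1013,0.065,0,0,28],[-0.0551,0.1013,0.065,0,0,28],[-0.0551,0.1013,0.065,0,0,28],[-0.0551,0.1013,0.065,0,0,28],[-0.0551,0.1013,0.065,0,0,28]]' |sed -n 1,3p
python3 - <<'E'
from h import *
plan([((.5937,-.3791,.006),down(-6))])
for t in tubes(): print(*t)
E
```

```text
t: 20.15
tcp_pos: [0.596, -0.3763, 0.1208]
eef_rot: [[0.995, -0.097, 0.002], [-0.097, -0.995, 0.0], [0.002, -0.001, -1.0]]
[-0.0023, 0.0031, 0.1148, -0.0, -0.1, 0.5] | z 0.006
--
[0.5395 0.0551 0.021 ] 86 670 [0.5641 0.0927 0.021 ] -123.2
```

```bash
cat >> h.py <<'E'
def caps_side(z=.021):
    im=cv2.cvtColor(capture("side"),cv2.COLOR_RGB2HSV);H,S,V=cv2.split(im)
    n,l,st,ce=cv2.connectedComponentsWithStats(((H>4)&(H<18)&(S>140)&(V>110)).astype(np.uint8))
    for i in range(1,n):
        if st[i,4]>20: print("side cap",px2w("side",*ce[i],z).round(3),st[i,4])
E
m="python3 -m crank"
python3 -c "
from h import *
caps_side()"
$m '[[-0.0015,0.003,0.06,0,0,0],[-0.0015,0.003,0.112,0,0,0],[-0.0015,0.003,0.114,0,0,0],[-0.0015,0.003,0.114,0,0,0]]'|sed -n '2p;4,5p'
$m '[[0,0,0,0,0,0],[0,0,0,0,0,0],[0,0,0,0,0,0],[0,0,0,0,0,0]]' 0.02|sed -n '2p;4,6p'
```

```text
side cap [ 0.422 -0.394  0.021] 57
side cap [0.73  0.025 0.021] 86
side cap [0.572 0.017 0.021] 78
side cap [0.52  0.055 0.021] 72
tcp_pos: [0.5943, -0.3817, 0.0079]
ft_force: [0.6, 0.8, 0.7]
opening: 0.0601
tcp_pos: [0.5956, -0.3784, 0.0108]
ft_force: [-3.5, 9.0, 15.4]
opening: 0.0279
grip_force: 57.1
```

```bash
m="python3 -m crank"
$m '[[0,0,-0.06,0,0,0],[0,0,-0.12,0,0,0],[0,0,-0.18,0,0,0],[0,0,-0.22,0,0,0],[0,0,-0.22,0,0,0]]' |sed -n '2p;4,6p'
python3 - <<'E'
from h import *
T=tilt();plan([((.62,-.15,.25),down(45)),(L(.165,0,.07),T),(L(.165,0,.025),T)])
caps_side(.23)
E
```

```text
tcp_pos: [0.595, -0.3829, 0.233]
ft_force: [0.1, 0.6, -1.3]
opening: 0.0277
grip_force: 55.2
[0.0005, -0.1171, -0.0091, 0.3, -0.2, -25.5] | z 0.242
[0.0507, -0.1055, -0.0087, 0.3, -0.2, -25.5] | z 0.25
--
[0.1338, -0.0746, 0.0888, -13.1, 5.0, -41.8] | z 0.161
--
[0.0, -0.0, 0.045, -0.0, -0.0, 0.0] | z 0.118
--
side cap [ 0.322 -0.213  0.23 ] 57
side cap [0.572 0.127 0.23 ] 88
side cap [0.444 0.12  0.23 ] 78
side cap [0.403 0.151 0.23 ] 74
```

```bash
m="python3 -m crank"
$m '[[0.0005,-0.1171,-0.0091,0,0,-25.5],[0.0005,-0.1171,-0.0091,0,0,-25.5],[0.0005,-0.1171,-0.0091,0,0,-25.5],[0.0005,-0.1171,-0.0091,0,0,-25.5]]' >/dev/null
$m '[[0.0507,-0.1055,-0.0087,0,0,-25.5],[0.0507,-0.1055,-0.0087,0,0,-25.5],[0.0507,-0.1055,-0.0087,0,0,-25.5],[0.0507,-0.1055,-0.0087,0,0,-25.5]]' >/dev/null
$m '[[0.1338,-0.0746,0.0888,-13.1,5,-41.8],[0.1338,-0.0746,0.0888,-13.1,5,-41.8],[0.1338,-0.0746,0.0888,-13.1,5,-41.8],[0.1338,-0.0746,0.0888,-13.1,5,-41.8],[0.1338,-0.0746,0.0888,-13.1,5,-41.8]]'
python3 - <<'E'
from h import *
T=tilt();plan([(L(.165,0,.025),T)])
out=[cv2.resize(capture("top")[110:250,220:420],(400,280),interpolation=cv2.INTER_CUBIC),cv2.resize(capture("side")[120:260,200:400],(400,280),interpolation=cv2.INTER_CUBIC)]
cv2.imwrite("pics/l.png",np.hstack(out)[:,:,::-1])
E
```

```text
t: 23.55
tcp_pos: [0.6582, -0.0036, 0.1533]
eef_rot: [[0.056, 0.971, 0.234], [0.998, -0.054, -0.015], [-0.001, 0.235, -0.972]]
ft_force: [1.5, 0.1, -0.3]
opening: 0.0277
grip_force: 55.5
[0.0013, 0.0055, 0.0381, -0.2, 0.1, -0.2] | z 0.118
--
```

View pics/l.png

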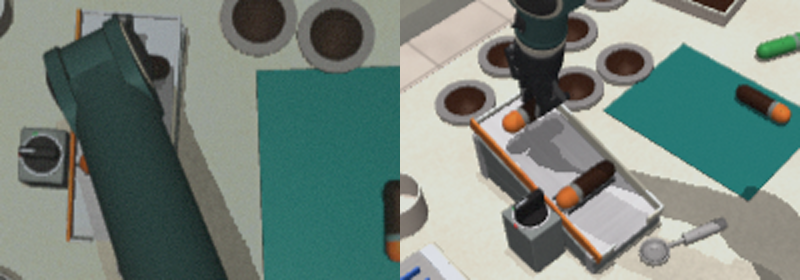

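Tube2 is held over the chute with its cap towards the orange wall (513,120). Lower and release.

```bash
m="python3 -m crank"
$m '[[0.001,0.005,0.038,0,0,0],[0.001,0.005,0.038,0,0,0],[0.001,0.005,0.038,0,0,0]]'|sed -n '2p;4p'
$m '[[0,0,0.004,0,0,0],[0,0,0.004,0,0,0]]' |sed -n '2p;4p'
$m '[[0,0,0.002,0,0,0],[0,0,0.002,0,0,0]]' |sed -n '2p;4p'
```

```text
tcp_pos: [0.6737, -0.0017, 0.1197]
ft_force: [-1.2, 0.0, -0.3]
tcp_pos: [0.6743, -0.0015, 0.1156]
ft_force: [-0.8, 0.0, -0.2]
tcp_pos: [0.6745, -0.0013, 0.1131]
ft_force: [-0.6, 0.2, 0.2]
```

```bash
m="python3 -m crank"
$m '[[0,0,0.003,0,0,0],[0,0,0.003,0,0,0]]' |sed -n '2p;4p'
$m '[[0,0,0,0,0,0],[0,0,0,0,0,0],[0,0,0,0,0,0]]' 0.048 |sed -n '2p;4,5p'
$m '[[0,0,-0.02,0,0,0],[0,0,-0.05,0,0,0],[0,0,-0.1,0,0,0],[0,0,-0.1,0,0,0]]' |sed -n '2p;4,5p'
python3 - <<'E'
from h import *
caps_side(.08)
plan([((.59,-.13,.25),down(150)),((.4595,-.3943,.12),down(182)),((.4595,-.3943,.006),down(182))])
E
```

```text
tcp_pos: [0.6751, -0.0014, 0.1098]
ft_force: [-0.3, -0.1, -1.2]
tcp_pos: [0.6754, -0.0013, 0.1103]
ft_force: [0.2, -0.5, -0.1]
opening: 0.0482
tcp_pos: [0.6537, 0.0009, 0.2133]
ft_force: [-0.3, 0.4, -0.5]
opening: 0.0482
side cap [ 0.393 -0.342  0.08 ] 59
side cap [0.684 0.054 0.08 ] 96
side cap [0.555 0.045 0.08 ] 166
side cap [0.484 0.083 0.08 ] 83
[-0.0666, -0.0224, -0.0257, 6.3, 3.9, -31.3] | z 0.23
[-0.0429, -0.056, -0.0251, 6.3, 3.9, -31.3] | z 0.25
--
[-0.0096, -0.1471, 0.065, 0.0, 0.0, -16.0] | z 0.185
[0.0313, -0.144, 0.065, 0.0, 0.0, -16.0] | z 0.12
--
[0.0, 0.0, 0.114, 0.0, 0.0, -0.0] | z 0.006
--
```

```bash
m="python3 -m crank"
$m '[[-0.0666,-0.0224,-0.0257,6.3,3.9,-31.3],[-0.0666,-0.0224,-0.0257,6.3,3.9,-31.3],[-0.0666,-0.0224,-0.0257,6.3,3.9,-31.3],[-0.0666,-0.0224,-0.0257,6.3,3.9,-31.3]]' 0.06 >/dev/null
$m '[[-0.0429,-0.056,-0.0251,6.3,3.9,-31.3],[-0.0429,-0.056,-0.0251,6.3,3.9,-31.3],[-0.0429,-0.056,-0.0251,6.3,3.9,-31.3],[-0.0429,-0.056,-0.0251,6.3,3.9,-31.3]]' >/dev/null
$m '[[-0.0096,-0.1471,0.065,0,0,-16],[-0.0096,-0.1471,0.065,0,0,-16],[-0.0096,-0.1471,0.065,0,0,-16],[-0.0096,-0.1471,0.065,0,0,-16]]' >/dev/null
$m '[[0.0313,-0.144,0.065,0,0,-16],[0.0313,-0.144,0.065,0,0,-16],[0.0313,-0.144,0.065,0,0,-16],[0.0313,-0.144,0.065,0,0,-16]]' |sed -n 1,3p
python3 - <<'E'
from h import *
plan([((.4595,-.3943,.006),down(182))])
caps_side()
for t in tubes():print(*t)
E
```

```text
t: 27.7
tcp_pos: [0.4564, -0.3958, 0.116]
eef_rot: [[-1.0, -0.028, -0.008], [-0.028, 1.0, 0.002], [0.008, 0.002, -1.0]]
[-0.004, 0.0013, 0.11, 0.1, -0.4, -0.4] | z 0.006
--
side cap [ 0.422 -0.395  0.021] 51
side cap [0.729 0.025 0.021] 89
side cap [0.592 0.016 0.021] 165
side cap [0.521 0.055 0.021] 75
[0.5751 0.058  0.021 ] 86 891 [0.5368 0.0344 0.021 ] 31.6
[0.5396 0.0552 0.021 ] 84 937 [0.5679 0.0203 0.021 ] 129.0
```

Tube3's cap has not moved ((0.422,-0.395) from the side), and two caps show in the chute.

```bash
m="python3 -m crank"
$m '[[-0.004,0.001,0.06,0,0,0],[-0.003,0.0,0.11,0,0,0],[-0.003,0,0.112,0,0,0],[-0.003,0,0.112,0,0,0]]'|sed -n '2p;4,5p'
$m '[[0,0,0,0,0,0],[0,0,0,0,0,0],[0,0,0,0,0,0],[0,0,0,0,0,0]]' 0.02|sed -n '2p;4,6p'
$m '[[0,0,-0.06,0,0,0],[0,0,-0.12,0,0,0],[0,0,-0.18,0,0,0],[0,0,-0.22,0,0,0],[0,0,-0.22,0,0,0]]' |sed -n '2p;4,6p'
python3 - <<'E'
from h import *
T=tilt();plan([((.57,-.16,.25),down(140)),(L(.165,0,.07),T),(L(.165,0,.025),T)])
caps_side(.23)
E
```

```text
tcp_pos: [0.4627, -0.3933, 0.0076]
ft_force: [0.5, -0.8, -0.0]
opening: 0.0596
tcp_pos: [0.462, -0.3942, 0.0083]
ft_force: [-2.4, 2.4, 9.6]
opening: 0.0293
grip_force: 58.3
tcp_pos: [0.4634, -0.3952, 0.2299]
ft_force: [-0.4, 0.1, -1.1]
opening: 0.0297
grip_force: 58.3
[-0.1146, 0.2313, -0.0213, -0.3, 0.0, 42.0] | z 0.25
--
[0.0154, 0.0898, 0.0444, -6.4, -3.2, 26.4] | z 0.206
[0.0551, 0.0678, 0.0513, -6.4, -3.2, 26.4] | z 0.161
--
[0.0, -0.0, 0.045, 0.0, 0.0, -0.0] | z 0.118
--
side cap [ 0.431 -0.414  0.23 ] 57
side cap [0.571 0.127 0.23 ] 88
side cap [0.46  0.119 0.23 ] 164
side cap [0.403 0.151 0.23 ] 72
```

```bash
m="python3 -m crank"
$m '[[-0.1146,0.2313,-0.0213,0,0,42],[-0.1146,0.2313,-0.0213,0,0,42],[-0.1146,0.2313,-0.0213,0,0,42],[-0.1146,0.2313,-0.0213,0,0,42],[-0.1146,0.2313,-0.0213,0,0,42]]' >/dev/null
$m '[[0.0154,0.0898,0.0444,-6.4,-3.2,26.4],[0.0154,0.0898,0.0444,-6.4,-3.2,26.4],[0.0154,0.0898,0.0444,-6.4,-3.2,26.4],[0.0154,0.0898,0.0444,-6.4,-3.2,26.4]]' >/dev/null
$m '[[0.0551,0.0678,0.0513,-6.4,-3.2,26.4],[0.0551,0.0678,0.0513,-6.4,-3.2,26.4],[0.0551,0.0678,0.0513,-6.4,-3.2,26.4],[0.0551,0.0678,0.0513,-6.4,-3.2,26.4]]'
python3 - <<'E'
from h import *
T=tilt();plan([(L(.165,0,.025),T)])
caps_side(.155)
E
```

```text
t: 31.1
tcp_pos: [0.6589, -0.0024, 0.1562]
eef_rot: [[0.05, 0.972, 0.23], [0.999, -0.049, -0.013], [-0.002, 0.231, -0.973]]
ft_force: [0.1, -1.4, -0.7]
opening: 0.0297
grip_force: 58.5
[-0.0, 0.0044, 0.0408, -0.4, 0.1, 0.1] | z 0.118
--
side cap [0.67  0.033 0.155] 78
side cap [0.626 0.091 0.155] 99
side cap [0.507 0.082 0.155] 166
side cap [0.442 0.117 0.155] 82
```

```bash
m="python3 -m crank"
$m '[[0,0.0045,0.042,0,0,0],[0,0.0045,0.042,0,0,0],[0,0.0045,0.042,0,0,0]]'|sed -n '2p;4p'
$m '[[0,0,0.004,0,0,0],[0,0,0.004,0,0,0]]' |sed -n '2p;4p'
$m '[[0,0,0.003,0,0,0],[0,0,0.003,0,0,0]]' |sed -n '2p;4,5p'
$m '[[0,0,0.002,0,0,0],[0,0,0.002,0,0,0]]' |sed -n '2p;4,5p'
```

```text
tcp_pos: [0.6739, -0.0035, 0.1178]
ft_force: [0.1, -0.4, -1.0]
tcp_pos: [0.6747, -0.003, 0.1139]
ft_force: [0.3, 0.7, -0.6]
tcp_pos: [0.6751, -0.0027, 0.1102]
ft_force: [-1.0, 0.4, -1.2]
opening: 0.0296
tcp_pos: [0.6756, -0.0027, 0.1081]
ft_force: [-0.7, -0.2, -1.5]
opening: 0.0292
```

```bash
m="python3 -m crank"
$m '[[0,0,0,0,0,0],[0,0,0,0,0,0],[0,0,0,0,0,0]]' 0.048 |sed -n '2p;4,5p'
$m '[[0,0,-0.02,0,0,0],[0,0,-0.05,0,0,0],[0,0,-0.1,0,0,0],[0,0,-0.12,0,0,0]]' |sed -n '2p;4,5p'
python3 - <<'E'
from h import *
caps_side(.08)
plan([((.56,.117,.22),down(87)),((.542,.117,.15),down(87))])
E
```

```text
tcp_pos: [0.6758, -0.0027, 0.1085]
ft_force: [-0.2, 0.5, -0.0]
opening: 0.048
tcp_pos: [0.6488, -0.0006, 0.2296]
ft_force: [0.9, -0.3, 0.6]
opening: 0.0483
side cap [0.683 0.054 0.08 ] 98
side cap [0.574 0.041 0.08 ] 248
side cap [0.484 0.083 0.08 ] 84
[0.1128, -0.0952, -0.0123, 13.9, 0.0, -0.0] | z 0.22
--
[-0.0009, -0.018, 0.07, -0.0, -0.0, 0.0] | z 0.15
--
```

Three caps are queued together in the chute (one blob, 248 px, about 3x one cap). Now the knob.

```bash
m="python3 -m crank"
$m '[[0.1128,-0.0952,-0.0123,13.9,0,0],[0.1128,-0.0952,-0.0123,13.9,0,0],[0.1128,-0.0952,-0.0123,13.9,0,0],[0.1128,-0.0952,-0.0123,13.9,0,0]]' 0.036 >/dev/null
$m '[[-0.001,-0.018,0.05,0,0,0],[-0.001,-0.018,0.05,0,0,0],[-0.001,-0.018,0.05,0,0,0]]'
python3 - <<'E'
from h import *
plan([((.542,.117,.094),down(87))])
b=cv2.resize(capture("side")[185:245,235:315],None,fx=8,fy=8,interpolation=cv2.INTER_CUBIC)
cv2.imwrite("pics/n.png",b[:,:,::-1])
E
```

```text
t: 34.08
tcp_pos: [0.542, 0.1155, 0.1663]
eef_rot: [[0.056, 0.998, -0.006], [0.998, -0.056, 0.001], [0.001, -0.006, -1.0]]
ft_force: [0.0, -0.3, 1.1]
opening: 0.0359
grip_force: 0.0
[0.0015, 0.0003, 0.0723, -0.3, -0.0, -0.2] | z 0.094
--
```

View pics/n.png

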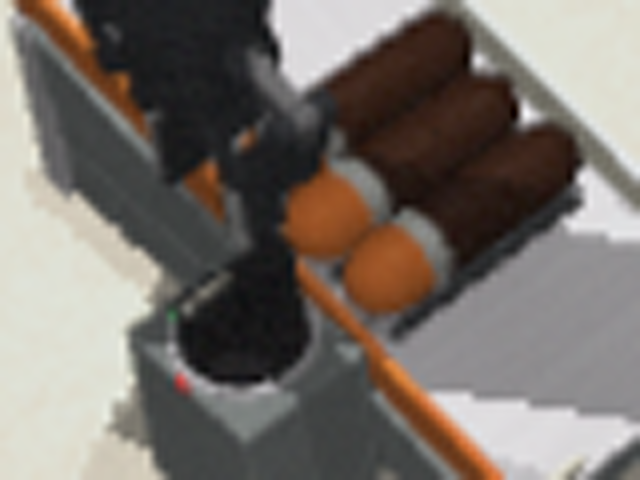

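All three tubes are queued behind the front gate with their caps at the orange wall, and the fingers are above the knob (245,290). I lower and grip it.

```bash
m="python3 -m crank"
$m '[[0.0015,0,0.03,0,0,0],[0.0015,0,0.05,0,0,0],[0.0015,0,0.065,0,0,0],[0.0015,0,0.072,0,0,0],[0.0015,0,0.072,0,0,0]]' |sed -n '2p;4,5p'
$m '[[0,0,0,0,0,0],[0,0,0,0,0,0],[0,0,0,0,0,0],[0,0,0,0,0,0]]' 0.003
```

```text
tcp_pos: [0.5397, 0.1181, 0.0929]
ft_force: [-0.7, 0.3, 0.3]
opening: 0.036
t: 35.25
tcp_pos: [0.5411, 0.1182, 0.094]
eef_rot: [[0.054, 0.999, -0.005], [0.999, -0.054, 0.001], [0.001, -0.005, -1.0]]
ft_force: [5.5, -0.0, 2.0]
opening: 0.0129
grip_force: 60.6
```

```bash
m="python3 -m crank"
$m '[[0,0,0,0,0,10],[0,0,0,0,0,20],[0,0,0,0,0,30],[0,0,0,0,0,38],[0,0,0,0,0,38]]'
$m '[[0,0,0,0,0,10],[0,0,0,0,0,20],[0,0,0,0,0,30],[0,0,0,0,0,32],[0,0,0,0,0,32]]'
python3 - <<'E'
from h import *
print(readout.observe()["wrist_torque"]);caps_side(.06)
E
```

```text
t: 35.88
tcp_pos: [0.5425, 0.1178, 0.094]
eef_rot: [[0.658, 0.753, -0.002], [0.753, -0.658, 0.001], [-0.001, -0.003, -1.0]]
ft_force: [8.6, -1.2, -1.5]
opening: 0.0133
grip_force: 60.5
t: 36.5
tcp_pos: [0.5431, 0.1169, 0.094]
eef_rot: [[0.957, 0.29, -0.001], [0.29, -0.957, 0.001], [-0.001, -0.001, -1.0]]
ft_force: [10.1, -3.1, -0.9]
opening: 0.013
grip_force: 60.3
[-0.39254313 -2.20486328  0.05200378]
side cap [0.771 0.036 0.06 ] 32
side cap [0.593 0.029 0.06 ] 91
side cap [0.492 0.075 0.06 ] 97
side cap [0.445 0.052 0.06 ] 85
```

The knob turned 70° and clicked over, and one tube rolled to the pick-up end (cap near (0.445,0.052)). I let go of the knob and fetch the tube.

```bash
m="python3 -m crank"
$m '[[0,0,0,0,0,0],[0,0,0,0,0,0],[0,0,0,0,0,0]]' 0.03 |sed -n '4,5p'
$m '[[0,0,-0.05,0,0,0],[0,0,-0.1,0,0,0],[0,0,-0.1,0,0,0]]' |sed -n '2p;4,5p'
python3 - <<'E'
from h import *
T=tilt();plan([((.44,.05,.18),down(60)),(L(-.075,0,.08),T),(L(-.075,0,.001),T)])
caps_side(.06)
E
```

```text
ft_force: [1.4, 0.0, -0.2]
opening: 0.0302
tcp_pos: [0.5426, 0.119, 0.1971]
ft_force: [-0.2, 0.2, -0.1]
opening: 0.03
[-0.1183, 0.0361, 0.017, -0.1, -0.0, -43.0] | z 0.18
--
[-0.0416, 0.0086, 0.0661, -13.5, 3.2, -26.9] | z 0.114
--
[-0.0, -0.0, 0.079, 0.0, -0.0, 0.0] | z 0.037
--
side cap [0.769 0.035 0.06 ] 32
side cap [0.607 0.027 0.06 ] 153
side cap [0.519 0.07  0.06 ] 113
side cap [0.445 0.052 0.06 ] 83
```

```bash
m="python3 -m crank"
$m '[[-0.1183,0.0361,0.017,0,0,-43],[-0.1183,0.0361,0.017,0,0,-43],[-0.1183,0.0361,0.017,0,0,-43],[-0.1183,0.0361,0.017,0,0,-43],[-0.1183,0.0361,0.017,0,0,-43]]' 0.058 >/dev/null
$m '[[-0.0416,0.0086,0.0661,-13.5,3.2,-26.9],[-0.0416,0.0086,0.0661,-13.5,3.2,-26.9],[-0.0416,0.0086,0.0661,-13.5,3.2,-26.9],[-0.0416,0.0086,0.0661,-13.5,3.2,-26.9],[-0.0416,0.0086,0.0661,-13.5,3.2,-26.9]]' |sed -n 1,3p
python3 - <<'E'
from h import *
T=tilt();plan([(L(-.075,0,-.001),T)])
E
```

```text
t: 38.6
tcp_pos: [0.4245, 0.0089, 0.111]
eef_rot: [[0.057, 0.972, 0.229], [0.998, -0.055, -0.012], [0.001, 0.23, -0.973]]
[0.001, 0.0034, 0.0787, -0.5, 0.0, -0.2] | z 0.035
--
```

```bash
m="python3 -m crank"
$m '[[0.001,0.003,0.04,0,0,0],[0.001,0.003,0.07,0,0,0],[0.001,0.003,0.078,0,0,0],[0.001,0.003,0.078,0,0,0]]'|sed -n '2p;4,5p'
$m '[[0,0,0,0,0,0],[0,0,0,0,0,0],[0,0,0,0,0,0],[0,0,0,0,0,0]]' 0.02|sed -n '2p;4,6p'
$m '[[0,0.029,-0.06,0,0,0],[0,0.029,-0.12,0,0,0],[0,0.029,-0.17,0,0,0],[0,0.029,-0.17,0,0,0]]'|sed -n '2p;4,6p'
python3 - <<'E'
from h import *
plan([((.52,.17,.22),down(87)),((.601,.329,.16),down(86.6)),((.601,.329,.075),down(86.6))])
E
```

```text
tcp_pos: [0.445, 0.009, 0.0356]
ft_force: [-0.6, -0.2, 0.3]
opening: 0.0578
tcp_pos: [0.4464, 0.0087, 0.0374]
ft_force: [0.1, 0.7, 6.1]
opening: 0.0319
grip_force: 58.9
tcp_pos: [0.436, 0.008, 0.2127]
ft_force: [0.5, -1.3, -1.8]
opening: 0.0319
grip_force: 63.9
[0.1665, 0.0746, 0.01, 13.9, 0.3, -0.2] | z 0.22
--
[0.163, 0.0726, 0.06, 0.0, 0.0, 0.4] | z 0.16
--
[0.0, -0.0, 0.085, 0.0, -0.0, 0.0] | z 0.075
--
```

```bash
m="python3 -m crank"
$m '[[0.1665,0.0746,0.01,13.9,0.3,0],[0.1665,0.0746,0.01,13.9,0.3,0],[0.1665,0.0746,0.01,13.9,0.3,0],[0.1665,0.0746,0.01,13.9,0.3,0]]' >/dev/null
$m '[[0.165,0.0726,0.06,0,0,0.4],[0.165,0.0726,0.06,0,0,0.4],[0.165,0.0726,0.06,0,0,0.4],[0.165,0.0726,0.06,0,0,0.4],[0.165,0.0726,0.06,0,0,0.4]]'|sed -n 1,6p
python3 - <<'E'
from h import *
plan([((.6005,.331,.085),down(86.6))])
E
```

```text
t: 41.22
tcp_pos: [0.5972, 0.3318, 0.1535]
eef_rot: [[0.059, 0.998, -0.012], [0.998, -0.059, 0.003], [0.002, -0.012, -1.0]]
ft_force: [0.6, -1.0, -1.8]
opening: 0.0314
grip_force: 63.8
[-0.0007, 0.0042, 0.0685, -0.7, -0.1, 0.0] | z 0.085
--
```

```bash
m="python3 -m crank"
$m '[[-0.0005,0.0035,0.05,0,0,0],[-0.0005,0.0035,0.068,0,0,0],[-0.0005,0.0035,0.074,0,0,0],[-0.0005,0.0035,0.074,0,0,0]]'|sed -n '2p;4,5p'
$m '[[0,0,0.004,0,0,0],[0,0,0.004,0,0,0]]' |sed -n '2p;4,5p'
$m '[[0,0,0.004,0,0,0],[0,0,0.004,0,0,0]]' |sed -n '2p;4,5p'
$m '[[0,0,0.003,0,0,0],[0,0,0.003,0,0,0]]' |sed -n '2p;4,5p'
```

```text
tcp_pos: [0.6011, 0.3324, 0.0821]
ft_force: [0.4, -0.4, -1.0]
opening: 0.0316
tcp_pos: [0.6008, 0.3326, 0.0776]
ft_force: [0.0, 1.2, -0.3]
opening: 0.0317
tcp_pos: [0.6003, 0.3324, 0.0727]
ft_force: [0.4, 0.1, -1.3]
opening: 0.0319
tcp_pos: [0.6003, 0.3324, 0.0697]
ft_force: [-0.7, 0.3, 0.1]
opening: 0.0321
```

```bash
m="python3 -m crank"
$m '[[0,0,0.002,0,0,0],[0,0,0.002,0,0,0]]' |sed -n '2p;4,5p'
$m '[[0,0,0.002,0,0,0],[0,0,0.002,0,0,0]]' |sed -n '2p;4,5p'
$m '[[0,0,0.002,0,0,0],[0,0,0.002,0,0,0]]' |sed -n '2p;4,5p'
```

```text
tcp_pos: [0.6004, 0.3324, 0.0678]
ft_force: [0.6, -0.5, -0.7]
opening: 0.032
tcp_pos: [0.6003, 0.3324, 0.0658]
ft_force: [0.6, -0.4, -0.3]
opening: 0.0318
tcp_pos: [0.6003, 0.3324, 0.0638]
ft_force: [0.1, -0.0, -0.5]
opening: 0.0321
```

```bash
m="python3 -m crank"
$m '[[0,0,0.002,0,0,0],[0,0,0.002,0,0,0]]' |sed -n '2p;4,5p'
$m '[[0,0,0.0015,0,0,0],[0,0,0.0015,0,0,0]]' |sed -n '2p;4,5p'
```

```text
tcp_pos: [0.6003, 0.3325, 0.0618]
ft_force: [0.9, -0.6, -0.7]
opening: 0.0318
tcp_pos: [0.6003, 0.3325, 0.0604]
ft_force: [-0.4, 0.5, -1.2]
opening: 0.0318
```

```bash
m="python3 -m crank"
$m '[[0,0,0.0015,0,0,0],[0,0,0.0015,0,0,0]]' |sed -n '2p;4,5p'
$m '[[0,0,0.0015,0,0,0],[0,0,0.0015,0,0,0]]' |sed -n '2p;4,5p'
python3 - <<'E'
from h import *
out=[]
for n in("top","side"):
    p=np.array(readout.observe()["tcp_pos"]);u=w2px(n,p);x,y=int(u[0])-40,int(u[1])-40
    out.append(cv2.resize(capture(n)[y:y+80,x:x+80],(400,400),interpolation=cv2.INTER_CUBIC));print(n,(u-[x,y])*5)
cv2.imwrite("pics/q.png",np.hstack(out)[:,:,::-1])
E
```

```text
tcp_pos: [0.6003, 0.3325, 0.0589]
ft_force: [0.8, -0.4, -0.3]
opening: 0.0318
tcp_pos: [0.6002, 0.3325, 0.0573]
ft_force: [0.5, -1.2, -0.7]
opening: 0.0317
top [202.88305857 204.69814485]
side [204.92731454 202.59383318]
```

View pics/q.png

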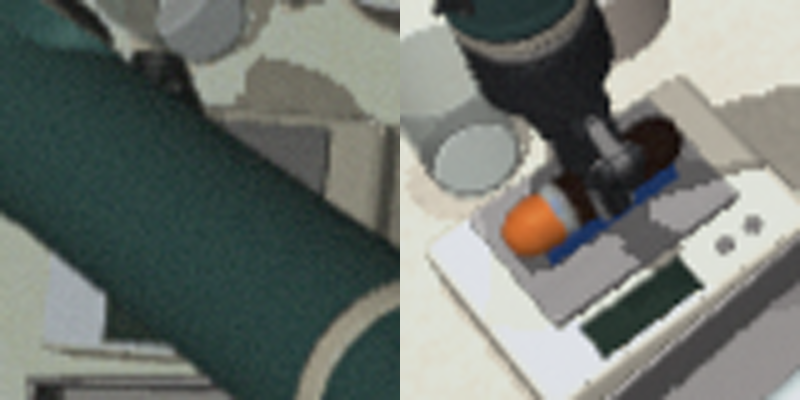

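The tube is level over the cradle, cap on the +y side, and still slightly above or just in the rails. I'll check its height by projection.

Run:
```python
from h import *
s=readout.observe();p=np.array(s["tcp_pos"]);R=s["eef_rot"];u=w2px("side",p);o=np.array([int(u[0])-40,int(u[1])-40])
for h in(.01,.015,.02,.025,.03): print(h,[((w2px("side",p+k*R[:,0]+[0,0,h])-o)*5+[400,0]).round() for k in(-.06,0,.045,.06)])
for a in ((.014,.045),(-.014,.045),(.014,-.045),(-.014,-.045)):
    q=np.array([.6005,.331,.065])+a[0]*R[:,1]+a[1]*R[:,0]; print("rail",((w2px("side",q)-o)*5+[400,0]).round())
```

```text
0.01 [array([684., 136.]), array([601., 194.]), array([537., 239.]), array([515., 254.])]
0.015 [array([682., 131.]), array([599., 189.]), array([535., 235.]), array([513., 250.])]
0.02 [array([681., 127.]), array([597., 185.]), array([532., 230.]), array([510., 246.])]
0.025 [array([679., 122.]), array([595., 180.]), array([530., 226.]), array([508., 241.])]
0.03 [array([677., 118.]), array([594., 176.]), array([528., 221.]), array([506., 237.])]
rail [527. 225.]
rail [553. 254.]
rail [653. 137.]
rail [679. 164.]
```

The axis is about 20 mm above TCP, so around z≈0.077, the seated height. I release and retreat straight up.

```bash
m="python3 -m crank"
$m '[[0,0,0,0,0,0],[0,0,0,0,0,0],[0,0,0,0,0,0]]' 0.052 |sed -n '2p;4,5p'
$m '[[0,0,-0.02,0,0,0],[0,0,-0.05,0,0,0],[0,0,-0.1,0,0,0],[0,0,-0.14,0,0,0],[0,0,-0.14,0,0,0]]' |sed -n '2p;4,5p'
python3 - <<'E'
from h import *
caps_side(.077)
plan([((.542,.117,.2),down(55)),((.542,.1175,.165),down(17))])
E
```

```text
tcp_pos: [0.6004, 0.3326, 0.0576]
ft_force: [0.7, 0.1, -0.0]
opening: 0.0514
tcp_pos: [0.6035, 0.3338, 0.2035]
ft_force: [0.4, 0.6, 0.2]
opening: 0.0519
side cap [0.599 0.067 0.077] 239
side cap [0.595 0.037 0.077] 166
side cap [0.609 0.377 0.077] 101
[-0.2189, -0.0477, -0.0005, -0.5, -0.3, 31.6] | z 0.2
--
[0.0004, -0.0003, 0.035, 0.0, 0.0, 38.0] | z 0.165
--
```

```bash
m="python3 -m crank"
$m '[[-0.2189,-0.0477,-0.0005,-0.5,-0.3,31.6],[-0.2189,-0.0477,-0.0005,-0.5,-0.3,31.6],[-0.2189,-0.0477,-0.0005,-0.5,-0.3,31.6],[-0.2189,-0.0477,-0.0005,-0.5,-0.3,31.6],[-0.2189,-0.0477,-0.0005,-0.5,-0.3,31.6]]' 0.03 >/dev/null
$m '[[0,0,0.035,0,0,10],[0,0,0.035,0,0,20],[0,0,0.035,0,0,30],[0,0,0.035,0,0,38],[0,0,0.035,0,0,38]]' |sed -n 1,3p
python3 - <<'E'
from h import *
plan([((.543,.117,.094),down(17))])
im=capture("top");cv2.imwrite("pics/top_end.png",im[:,:,::-1])
sub=im[130:200,125:215];hsv=cv2.cvtColor(sub,cv2.COLOR_RGB2HSV);H,S,V=cv2.split(hsv)
for nm,mk in(("orange",(H>4)&(H<18)&(S>140)&(V>100)),("dark",(sub.max(2)<70)),("blue",(H>100)&(H<130)&(S>120))):
    n,l,st,ce=cv2.connectedComponentsWithStats(mk.astype(np.uint8))
    for i in range(1,n):
        if st[i,4]>12: print(nm,st[i].tolist(),px2w("top",*(ce[i]+[125,130]),.077 if nm!="blue" else .065).round(4))
E
```

```text
t: 46.62
tcp_pos: [0.5407, 0.1175, 0.1621]
eef_rot: [[0.955, 0.296, -0.005], [0.296, -0.955, -0.002], [-0.005, 0.001, -1.0]]
[0.0024, 0.0011, 0.0681, 0.0, 0.3, 0.2] | z 0.094
--
orange [20, 29, 9, 10, 75] [0.6068 0.3792 0.077 ]
dark [32, 6, 58, 64, 1407] [0.5916 0.2493 0.077 ]
dark [23, 55, 24, 11, 194] [0.5314 0.3468 0.077 ]
```

```bash
python3 - <<'E'
from h import *
im=cv2.imread("pics/top_end.png").astype(int)
for y in(.375,.36,.35,.335,.32,.31,.30,.29,.28):
    print(y,[int(im[tuple(np.round(w2px("top",(x,y,.077))).astype(int)[::-1])].sum()//3) for x in np.arange(.57,.641,.005)])
E
python3 - <<'E'
from h import *
c=capture("top")[140:185,130:200].astype(int)
for y in(.31,.35): 
  for x in np.arange(.575,.636,.006): print(c[tuple((np.round(w2px("top",(x,y,.077))).astype(int)-[130,140])[::-1])].tolist(),end=" ")
  print()
E
```

```text
0.375 [136, 129, 132, 137, 77, 79, 92, 93, 95, 91, 76, 128, 138, 135, 135]
0.36 [133, 135, 139, 97, 72, 83, 98, 98, 93, 91, 82, 134, 137, 138, 136]
0.35 [135, 134, 138, 90, 28, 31, 29, 46, 34, 30, 48, 141, 138, 134, 137]
0.335 [138, 136, 141, 74, 30, 26, 39, 38, 31, 33, 74, 139, 139, 137, 139]
0.32 [139, 138, 143, 51, 31, 35, 40, 44, 31, 34, 99, 141, 136, 137, 139]
0.31 [141, 140, 145, 50, 25, 31, 40, 35, 37, 32, 124, 139, 139, 138, 136]
0.3 [141, 139, 127, 40, 25, 35, 40, 37, 31, 28, 122, 137, 139, 138, 134]
0.29 [145, 140, 113, 38, 25, 36, 36, 35, 38, 34, 87, 62, 53, 52, 121]
0.28 [145, 139, 102, 34, 33, 38, 62, 61, 56, 57, 57, 59, 55, 52, 47]
[141, 141, 140] [144, 142, 141] [40, 46, 56] [44, 34, 29] [43, 34, 26] [47, 36, 28] [41, 32, 31] [57, 53, 52] [140, 139, 135] [138, 137, 134] [139, 140, 137] 
[135, 136, 132] [138, 136, 134] [33, 34, 40] [35, 27, 24] [42, 31, 27] [51, 37, 33] [51, 40, 35] [34, 28, 21] [124, 122, 120] [140, 140, 137] [136, 137, 134]
```

The tube lies along the cradle: body centred at x≈0.601 and parallel to the rails. Now I turn the knob back.

```bash
m="python3 -m crank"
$m '[[0.002,0.001,0.03,0,0,0],[0.002,0.001,0.05,0,0,0],[0.002,0.001,0.065,0,0,0],[0.002,0.001,0.068,0,0,0],[0.002,0.001,0.068,0,0,0]]' |sed -n '2p;4,5p'
$m '[[0,0,0,0,0,0],[0,0,0,0,0,0],[0,0,0,0,0,0],[0,0,0,0,0,0]]' 0.003 |sed -n '2p;4,6p'
$m '[[0,0,0,0,0,-10],[0,0,0,0,0,-20],[0,0,0,0,0,-30],[0,0,0,0,0,-38],[0,0,0,0,0,-38]]' |sed -n '2p;4,6p'
$m '[[0,0,0,0,0,-10],[0,0,0,0,0,-20],[0,0,0,0,0,-30],[0,0,0,0,0,-33],[0,0,0,0,0,-33]]' |sed -n '2,6p'
$m '[[0,0,0,0,0,0],[0,0,0,0,0,0],[0,0,0,0,0,0]]' 0.03 |sed -n '4,5p'
$m '[[0,0,-0.05,0,0,0],[0,0,-0.1,0,0,0],[0,0,-0.15,0,0,0],[0,0,-0.15,0,0,0]]' |sed -n '1,2p'
python3 - <<'E'
from h import *
caps_side(.08)
E
```

```text
tcp_pos: [0.5432, 0.1158, 0.0948]
ft_force: [-0.3, -0.2, 0.0]
opening: 0.0297
tcp_pos: [0.5434, 0.1165, 0.0954]
ft_force: [-1.7, 2.9, 5.9]
opening: 0.0133
grip_force: 60.5
tcp_pos: [0.5427, 0.1177, 0.0955]
ft_force: [-4.6, 5.8, 6.9]
opening: 0.0131
grip_force: 60.9
tcp_pos: [0.5415, 0.1181, 0.0954]
eef_rot: [[0.033, 0.999, -0.005], [0.999, -0.033, 0.0], [-0.0, -0.005, -1.0]]
ft_force: [-6.6, 4.5, 10.1]
opening: 0.0131
grip_force: 61.3
ft_force: [0.0, -0.1, -0.2]
opening: 0.0298
t: 49.98
tcp_pos: [0.5459, 0.1166, 0.2484]
side cap [0.69  0.053 0.08 ] 87
side cap [0.53  0.058 0.08 ] 238
side cap [0.607 0.377 0.08 ] 100
```

```bash
m="python3 -m crank"
$m '[[-0.24,-0.05,0,0,0,0],[-0.24,-0.05,0,0,0,0],[-0.24,-0.05,0,0,0,0],[-0.24,-0.05,0,0,0,0],[-0.24,-0.05,0,0,0,0]]' >/dev/null
$m '[[-0.24,-0.05,0,0,0,0],[-0.24,-0.05,0,0,0,0],[-0.24,-0.05,0,0,0,0],[-0.24,-0.05,0,0,0,0],[-0.24,-0.05,0,0,0,0]]' |sed -n 2p
python3 - <<'E'
from h import *
im=capture("top");cv2.imwrite("pics/fin.png",im[:,:,::-1])
hsv=cv2.cvtColor(im,cv2.COLOR_RGB2HSV);H,S,V=cv2.split(hsv)
R,o=lane()
mk=((H>4)&(H<18)&(S>140)&(V>90)).astype(np.uint8)
n,l,st,ce=cv2.connectedComponentsWithStats(mk)
print([(st[i].tolist()) for i in range(1,n) if st[i,4]>15])
# dark profile along lane x at y=-0.02 (body) and y=.045 (cap)
for y in(.045,-.02,-.045):
    print(y,[(int(x*1000),int(im[tuple(np.round(w2px("top",L(x,y,.02))).astype(int)[::-1])].mean())) for x in np.arange(-.09,.13,.006)])
kn=im[172:208,222:262].mean(2)
print("knob bright line col/row", [tuple(map(int,np.round(w2px("top",(.542+.0*k,.117+.02*k,.115))))) for k in(0,1)])
for v in range(178,196): print(im[v,226:252].mean(1).astype(int).tolist())
E
```

```text
tcp_pos: [0.4243, -0.3645, 0.244]
[[254, 115, 6, 115, 180], [145, 159, 10, 11, 79], [261, 174, 10, 11, 89], [259, 186, 10, 11, 88]]
0.045 [(-90, 121), (-83, 153), (-77, 157), (-71, 158), (-65, 156), (-59, 157), (-53, 159), (-47, 154), (-41, 158), (-35, 156), (-29, 157), (-23, 154), (-17, 158), (-11, 154), (-5, 158), (0, 87), (6, 81), (12, 95), (18, 101), (24, 94), (30, 78), (36, 70), (42, 83), (48, 93), (54, 97), (60, 91), (66, 79), (72, 160), (78, 158), (84, 159), (90, 155), (96, 156), (102, 160), (108, 158), (114, 161), (120, 155), (126, 158)]
-0.02 [(-90, 156), (-83, 158), (-77, 154), (-71, 156), (-65, 159), (-59, 159), (-53, 159), (-47, 157), (-41, 157), (-35, 157), (-29, 158), (-23, 157), (-17, 157), (-11, 156), (-5, 160), (0, 46), (6, 42), (12, 47), (18, 55), (24, 45), (30, 38), (36, 38), (42, 36), (48, 48), (54, 48), (60, 47), (66, 56), (72, 163), (78, 157), (84, 158), (90, 159), (96, 158), (102, 158), (108, 156), (114, 158), (120, 156), (126, 158)]
-0.045 [(-90, 124), (-83, 161), (-77, 157), (-71, 155), (-65, 160), (-59, 159), (-53, 157), (-47, 158), (-41, 159), (-35, 161), (
[... 1704 characters left out ...]
, 108]
[152, 151, 148, 106, 122, 114, 54, 42, 46, 46, 49, 51, 51, 50, 44, 49, 53, 49, 46, 47, 45, 47, 45, 91, 147, 97]
[151, 153, 150, 105, 121, 140, 82, 47, 48, 45, 50, 47, 44, 52, 45, 47, 46, 48, 48, 47, 53, 51, 66, 128, 128, 96]
[148, 156, 153, 96, 108, 113, 115, 72, 46, 50, 49, 47, 51, 52, 51, 48, 45, 44, 53, 48, 51, 54, 90, 146, 121, 90]
[150, 151, 151, 101, 106, 114, 148, 120, 74, 48, 49, 50, 45, 44, 47, 49, 50, 50, 52, 48, 52, 85, 130, 126, 113, 96]
[154, 154, 154, 105, 106, 116, 133, 144, 121, 85, 56, 45, 46, 45, 48, 49, 47, 49, 51, 65, 95, 132, 144, 106, 107, 86]
[149, 151, 151, 106, 109, 107, 113, 128, 148, 138, 108, 79, 58, 57, 52, 52, 53, 59, 80, 114, 139, 140, 115, 108, 110, 84]
```

Run:
```python
from h import *
im=cv2.imread("pics/fin.png").astype(int)
for y in(.38,.36,.33,.30,.285): print(y,[int(im[tuple(np.round(w2px("top",(x,y,.02))).astype(int)[::-1])].mean()) for x in np.arange(.37,.5,.006)])
print([int(im[tuple(np.round(w2px("top",(.429,y,.02))).astype(int)[::-1])].mean()) for y in np.arange(.24,.43,.008)])
from workcell import finish_job
print(finish_job())
```

```text
0.38 [105, 115, 112, 111, 113, 113, 116, 123, 153, 157, 154, 156, 105, 113, 111, 113, 110, 110, 113, 109, 110, 107]
0.36 [105, 115, 112, 118, 115, 115, 113, 95, 132, 155, 156, 143, 115, 116, 112, 115, 115, 114, 112, 114, 113, 95]
0.33 [71, 116, 118, 117, 115, 115, 114, 98, 134, 156, 159, 146, 113, 101, 114, 113, 113, 113, 112, 115, 114, 95]
0.3 [69, 105, 118, 114, 117, 118, 117, 100, 132, 154, 158, 141, 108, 102, 116, 117, 113, 113, 113, 113, 111, 101]
0.285 [74, 108, 119, 116, 115, 120, 117, 95, 111, 134, 137, 127, 98, 106, 117, 112, 116, 116, 117, 115, 117, 97]
[93, 42, 118, 117, 71, 113, 145, 155, 158, 157, 159, 159, 156, 159, 159, 156, 156, 156, 158, 156, 111, 114, 112, 75]
the job is handed in; nothing more can be done
None
```

The job is done and handed in: the empty is in the returns box, all three bean tubes went into the chute with caps at the orange wall, one was released onto the balance cradle, and the knob is back at hold with the other two queued at the front gate.

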